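Hinge check and kit return

TASK

First check the stiff hinge of the grey kit case: lift the lid about half-way (some 45 degrees), let go of it and leave it alone for two full seconds to see that it stays up, then swing it fully open and let go. With the lid open, put every piece of the kit that lies out on the bench beside the case into its own place, fully down on the case's floor and centred front to back: each steel block with holes flat, lengthwise front to back, in a wide bay of its own (the two at the left, either one), the deburring tool in the wider of the two long slots, the thin scraper rod in the narrow slot at the far right. Finally lower the lid gently, without slamming it, until it is fully shut with all the pieces still in place, and leave the caliper and hex key behind the case alone.

Things in the scene. Friction and masses are not known exactly. Their poses are not given: they have to be found in the camera images.
- lid (a joint): lid angle, rad: 0 shut, 1.8 fully open (the stop). It hinges on the case's far edge and its near edge rises and swings away from the robot. A friction hinge: it stays at any angle it is left at; swinging it takes up to about 7 N at the handle, moving up or down. At the start it is shut or up to 0.12 rad ajar.
- lid_handle (a point): middle of the lid's handle bar, a plain round steel bar 12 mm thick and 100 mm long between two 12 mm posts, parallel to the hinge (the lid's y axis), its axis 45 mm above the lid's top face, 24 mm back from its near edge. Axes turn with the lid: z is the lid's outward normal, x at right angles to the hinge, from the near edge to the hinge. In the lid's frame the bar lies 182 mm from the hinge line and 51 mm above it.
- lid_hinge (a point): middle of the hinge line, fixed on the case's far top edge, 57 mm above the bench; axes those of the case. The lid turns about its y axis. The lid is a plate 8 mm thick, 208 mm front to back by 324 mm wide; its underside is 2 mm below the hinge line's height when shut.
- case: grey steel case, 200 mm (x, front to back) by 320 mm (y) by 55 mm high without the lid, fixed to the bench; walls 5 mm; origin at the centre of its underside; x points away from the robot, y to the left. Inner floor 20 mm above the bench, 35 mm below the rim, with black ribs 10 mm high round the places; the middle 46 mm (front to back) beside every place is free of ribs, for fingers.
- bay_l (a point): left wide bay for a steel block: point on the inner floor (20 mm above the bench) at the bay's centre, axes of the case. The bay is 88 mm (x) by 59 mm (y) between ribs.
- bay_r (a point): right wide bay for a steel block, just like bay_l, 85 mm to its right.
- slot_wide (a point): wide long slot for the deburring tool: point on the inner floor at its centre, axes of the case. It runs front to back (x), 23 mm wide between two pairs of ribs at x = +49 and -49 mm, open to the case walls at x = +95 and -95 mm. The tool may lie either way round, its barrel's centre over this point.
- slot_narrow (a point): narrow long slot for the scraper rod: point on the inner floor at its centre, axes of the case. It runs front to back (x), 16 mm wide between two pairs of ribs at x = +49 and -49 mm, with end stops at x = +80 and -80 mm.
- block_a_mid (a point): centre of a grey steel block with holes (a 1-2-3 block), 51 (x) by 76 (y) by 25 mm (z), about 0.7 kg; lies flat on the bench at the start, 13 mm high at its centre. May be absent.
- block_b_mid (a point): centre of the second steel block, just like block_a. May be absent.
- deburr_mid (a point): centre of the barrel of the blue-handled deburring tool: barrel 102 mm long (y), 16 mm wide, 17 mm high, with a thin blade that reaches 35 mm further at the -y end; about 60 g; 8.5 mm above what it lies on. May be absent.
- scraper_mid (a point): centre of the plain steel scraper rod, 146 mm long (y), 10 mm wide, 9 mm high; about 55 g; 4.5 mm above what it lies on. May be absent.
- caliper: caliper lying behind the case, 75 x 220 x 16 mm; leave alone
- hex_key: hex key lying behind the case, 34 x 110 x 6 mm; leave alone

How it is judged:
On the way, in this order (a step that is already met when the one before it is completed fails the run):
1. the lid stays about half open (0.5 to 1.15 rad) by itself, untouched, for 1.5 s (value of joint lid between 0.5 and 1.15 rad and contact force between each of the fingers, the arm and lid below 0.1 N), for 1.5 s.
2. the lid is swung fully open (past 1.5 rad) and let go (value of joint lid above 1.5 rad and contact force between each of the fingers, the arm and lid below 0.1 N), for 0.3 s.
3. with the lid open, every piece lies in its place (value of joint lid above 1.3 rad and ((horizontal distance between block_a_mid and bay_l below 0.012 m and z of block_a_mid in the frame of bay_l between 0.0077 and 0.0167 m and angle between the y axis of block_a_mid and the x axis of bay_l, either way round below 0.14 rad) or (horizontal distance between block_a_mid and bay_r below 0.012 m and z of block_a_mid in the frame of bay_r between 0.0077 and 0.0167 m and angle between the y axis of block_a_mid and the x axis of bay_r, either way round below 0.14 rad)) and ((horizontal distance between block_b_mid and bay_l below 0.012 m and z of block_b_mid in the frame of bay_l between 0.0077 and 0.0167 m and angle between the y axis of block_b_mid and the x axis of bay_l, either way round below 0.14 rad) or (horizontal distance between block_b_mid and bay_r below 0.012 m and z of block_b_mid in the frame of bay_r between 0.0077 and 0.0167 m and angle between the y axis of block_b_mid and the x axis of bay_r, either way round below 0.14 rad)) and horizontal distance between deburr_mid and slot_wide below 0.02 m and z of deburr_mid in the frame of slot_wide between 0.0035 and 0.0125 m and angle between the y axis of deburr_mid and the x axis of slot_wide, either way round below 0.14 rad and horizontal distance between scraper_mid and slot_narrow below 0.012 m and z of scraper_mid in the frame of slot_narrow between -0.0005 and 0.0085 m and angle between the y axis of scraper_mid and the x axis of slot_narrow, either way round below 0.14 rad), for 0.3 s.
At the end, for the whole second after the job is handed in: The lid is shut (under 0.04 rad) and every piece of the kit that was out lies in its own place: flat on the inner floor (its centre's height within 4 to 5 mm), centred within 12 mm (deburring tool 20 mm), lengthwise front to back within 0.14 rad (value of joint lid below 0.04 rad and ((horizontal distance between block_a_mid and bay_l below 0.012 m and z of block_a_mid in the frame of bay_l between 0.0077 and 0.0167 m and angle between the y axis of block_a_mid and the x axis of bay_l, either way round below 0.14 rad) or (horizontal distance between block_a_mid and bay_r below 0.012 m and z of block_a_mid in the frame of bay_r between 0.0077 and 0.0167 m and angle between the y axis of block_a_mid and the x axis of bay_r, either way round below 0.14 rad)) and ((horizontal distance between block_b_mid and bay_l below 0.012 m and z of block_b_mid in the frame of bay_l between 0.0077 and 0.0167 m and angle between the y axis of block_b_mid and the x axis of bay_l, either way round below 0.14 rad) or (horizontal distance between block_b_mid and bay_r below 0.012 m and z of block_b_mid in the frame of bay_r between 0.0077 and 0.0167 m and angle between the y axis of block_b_mid and the x axis of bay_r, either way round below 0.14 rad)) and horizontal distance between deburr_mid and slot_wide below 0.02 m and z of deburr_mid in the frame of slot_wide between 0.0035 and 0.0125 m and angle between the y axis of deburr_mid and the x axis of slot_wide, either way round below 0.14 rad and horizontal distance between scraper_mid and slot_narrow below 0.012 m and z of scraper_mid in the frame of slot_narrow between -0.0005 and 0.0085 m and angle between the y axis of scraper_mid and the x axis of slot_narrow, either way round below 0.14 rad); the robot touches nothing.
It fails at once if the lid is slammed shut (faster than 1 rad/s near shut) (value of joint lid below 0.15 rad and velocity of joint lid below -1 rad/s).
It fails at once if the caliper is disturbed (moved over 30 mm) (distance of caliper from where it was at the start of the episode above 0.03 m).
It fails at once if the hex key is disturbed (moved over 30 mm) (distance of hex_key from where it was at the start of the episode above 0.03 m).
Of block_a, block_b, deburr_tool, scraper_rod only 2 to 4 are there at a start; the rules pass over those that are not, and their reading is None.
At some moment in a run one of block_a, block_b, deburr_tool, scraper_rod may be knocked a few centimetres aside while the robot is not near it.
It also fails if it takes over 210 s, if anything falls off the work surface, if the arm or the gripper's body presses on something with over 40 N, if the wrist force passes 120 N, or if a joint passes its speed limit or range.

ROBOT

A 6-joint arm with a two-finger parallel gripper is mounted at the origin on a cart in front of the work surface, level with it; the furniture and walls round the work are solid. World frame = base frame: x ahead of the robot, y to its left, z up, the work surface at z = 0. Lengths are in m, angles in rad, forces in N, time in s.
With the tool pointing down it reaches from about 0.425 to 0.95 m from the base axis. Payload 3.5 kg.
Tool frame: the origin (TCP) lies on the centre line of the jaws, within the pads' length; the fingertips stand 17 mm ahead of it and the grasp point (between the pads) lies 2 mm behind it; z points along the fingers, y is the line along which they close (so a half turn about z gives the same grasp; the last joint's range is limited). The gripper opens to 85 mm and grips with 20 to 120 N. Pads are 22 mm wide; open, the fingers measure 114 mm over their backs; the gripper's body (76 mm by 85 mm) begins 54 mm behind the grasp point. The pads swing forward as they close: fully open they stand 13 mm farther back than shut.
Start: joints at [0.973, 0.286, 1.577, -0, 1.279, -0.15], TCP at [0.292, 0.608, 0.248] pointing down, gripper open.
Joint ranges: [-2.77, 2.77], [-0.9, 2.22], [0.21, 2.48], [-1.53, 4.67], [0.24, 2.81], [-2.84, 2.84]. Speed limits (rad/s): [2.79, 2.79, 3.14, 3.14, 3.14, 3.14].

INTERFACE

Orientations are given as a unit quaternion [x, y, z, w].
In Python, from plant import ctrl gives the robot as it stands. The module is installed in compiled form; this text tells all that it offers.
- The arm moves only by the tool drive_tool, never from a script. Its argument "moves" is a list of rows, each a list of 3 entries, a list of its own where there are three numbers: the turn, a rotation vector about the tool's x, y, z in rad, then the shift along the tool's x, y, z in m, then the finger opening in m, from 0 to 0.0854. A call has 1 to 5 rows; each row shifts and turns the commanded pose from where the row before left it, along the tool's axes as they then stand; what a row does not reach is not made up. A row lasts 1/8 s, in which the tool goes at most 62.5 mm and 10.7 degrees, less where a joint would pass 70% of its speed; a pose out of reach is approached as far as the arm can. A call with a gripper value outside its range is refused whole. The fingers move at their own pace and stop on an object; "grip_force" is the grip in N (left out, the last holds). Time passes only in rows, so rows that do not move let the fingers close. It gives the time, the measured TCP pose, the force, the opening and the grip force at its end, in the units of the state.
- ctrl.get_state(): the state, without advancing time (a new reading comes with each control period).
- ctrl.read_camera(name): name is "scene" or "top" or "wrist"; returns a dict with "image" (420x560x3 uint8, red, green, blue), "fx", "fy", "cx", "cy" (pixels), "R" (3x3) and "t" (3): a world point X has camera coordinates R X + t. Camera axes: x right, y down, z forward; pixel columns grow to the right and rows downward; lengths in m; the calibration is good to about 2 mm. The wrist camera is an equidistant fisheye: a pixel r from the principal point sees the ray r / f radians off the axis. A picture is of the moment at which its call begins. There is no depth.
- ctrl.sign_off(): hands the job in; it is judged then, once.
The state is a dict: "time": time; "qpos": joint angles; "dq": joint speeds; "joint_efforts": joint torques, N m; "eef_pos": TCP position; "tcp_rot": TCP orientation; "contact_force": force on the tool from outside, world axes, zero at the start; "wrist_torque": the same for the moment, N m; "opening": opening from 0.0 (shut) to 1.0 (fully open); "finger_force": force on a finger pad.
Only numpy, scipy, OpenCV 4.12 (cv2) and the standard library are available. Lean on these libraries where they do the work, as an engineer would, in place of code of your own. Each camera call takes 0.05 s, during which the arm holds its last target. There are 200 camera calls.

## Working session

There is one attempt and no reset: what is moved stays moved. The work goes in short steps, Python scripts to look and compute and a tool call to move; the robot and the scene stay as the last step left them, time stands still between calls to the robot, and variables do not carry over. Pictures are saved under pics/ and viewed, at most 14 in all, crops included, and the job is handed in when it is done.

Besides the shell and the picture viewer there is one more tool, called in YAML: its name, and indented under it one key for each argument. drive_tool: Moves the arm, as the interface text tells. Its arguments: {"type":"object","properties":{"moves":{"type":"array","items":{"type":"array"}},"grip_force":{"type":"number"}},"required":["moves"]}

```bash
mkdir -p pics; cat > h.py <<'E'
import numpy as np, cv2
from plant import ctrl
from scipy.spatial.transform import Rotation as Rn
def ray(c,u,v):
    R=np.array(c["R"]);t=np.array(c["t"]);d=np.array([(u-c["cx"])/c["fx"],(v-c["cy"])/c["fy"],1.])
    if c.get("fish"):
        r=np.hypot(u-c["cx"],v-c["cy"]);th=r/c["fx"];d=np.array([(u-c["cx"])/max(r,1e-9)*np.sin(th),(v-c["cy"])/max(r,1e-9)*np.sin(th),np.cos(th)])
    return -R.T@t, R.T@d
def plane(c,u,v,z):
    o,d=ray(c,u,v);return o+d*(z-o[2])/d[2]
def proj(c,X):
    p=np.array(c["R"])@np.array(X)+np.array(c["t"])
    if c.get("fish"):
        th=np.arctan2(np.hypot(p[0],p[1]),p[2]);k=c["fx"]*th/max(np.hypot(p[0],p[1]),1e-9);return p[0]*k+c["cx"],p[1]*k+c["cy"]
    return c["fx"]*p[0]/p[2]+c["cx"],c["fy"]*p[1]/p[2]+c["cy"]
def cam(n,save=None):
    c=dict(ctrl.read_camera(n)); c["fish"]=n=="wrist"
    if save: cv2.imwrite("pics/"+save,c["image"][:,:,::-1])
    return c
def st():
    s=ctrl.get_state();print("t",round(s["time"],2),"p",np.round(s["eef_pos"],4),"F",np.round(s["contact_force"],1),"op",round(s["opening"],3),"ff",s["finger_force"])
    print("rot",np.round(Rn.from_quat(s["tcp_rot"]).as_matrix(),3).tolist());return s
def diff(target,R=None):
    "shift in tool axes to reach target"
    s=ctrl.get_state();M=Rn.from_quat(s["tcp_rot"]).as_matrix()
    print("shift",np.round(M.T@(np.array(target)-s["eef_pos"]),4))
    if R is not None: print("turn",np.round(Rn.from_matrix(M.T@R).as_rotvec(),4))
E
python3 - <<'E'
from h import *
import pickle
st();a=cam("scene","s0.png");b=cam("top","t0.png")
for c in(a,b):print(np.round(c["R"],3).tolist(),np.round(c["t"],3),c["fx"],c["cx"],c["cy"])
pickle.dump((a,b),open("c0.pkl","wb"))
E
```

```text
t 0.0 p [0.2919 0.6079 0.2469] F [-0.2  0.3 -0.2] op 1.002 ff 0.0
rot [[-0.901, 0.433, -0.001], [0.433, 0.901, -0.002], [0.0, -0.002, -1.0]]
[[0.581, -0.814, 0.012], [-0.611, -0.446, -0.654], [0.538, 0.373, -0.756]] [-0.34   0.429  1.117] 528.4438121076605 278.801666440305 208.32257469942792
[[0.006, -1.0, -0.002], [-0.993, -0.006, -0.114], [0.114, 0.003, -0.994]] [-0.014  0.585  1.226] 462.04569953142396 284.44910329245437 212.32432311134676
```

View pics/t0.png

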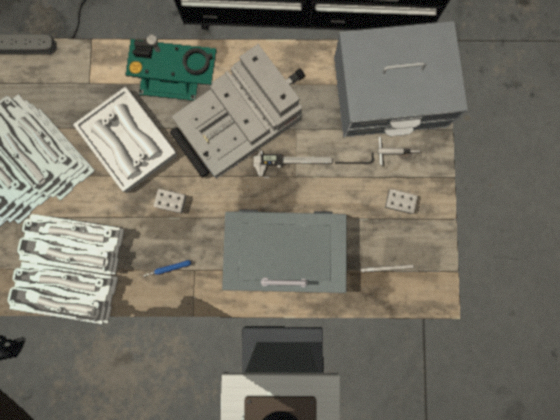

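View pics/s0.png

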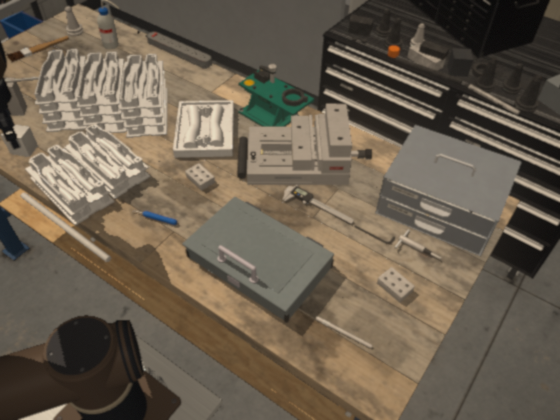

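The top view shows all four pieces. Blocks are at about (169,200) and (402,201), the deburring tool at (170,268), and the scraper at (387,267). The case is at x 223–347, y 213–291, with the handle bar at y≈282. The scene view agrees.

```bash
python3 - <<'E'
from h import *
import pickle
a,b=pickle.load(open("c0.pkl","rb"))
im=b["image"].astype(int)
hsv=cv2.cvtColor(b["image"],cv2.COLOR_RGB2HSV)
def rect(box,m,z,name):
    x0,y0,x1,y1=box;mm=np.zeros(m.shape,np.uint8);mm[y0:y1,x0:x1]=m[y0:y1,x0:x1]
    n,l,s,_=cv2.connectedComponentsWithStats(mm);k=1+np.argmax(s[1:,4]);pts=np.argwhere(l==k)[:,::-1].astype(np.float32)
    P=np.array([plane(b,u,v,z)[:2] for u,v in pts],np.float32)
    r=cv2.minAreaRect(P);m=P.mean(0);ev,V=np.linalg.eigh(np.cov(P.T));d=V[:,1]
    print(name,len(pts),"c",np.round(r[0],4),"sz",np.round(r[1],4),"ang",round(r[2],1),"mean",np.round(m,4),"axis",np.round(np.degrees(np.arctan2(d[1],d[0])),1))
S=hsv[:,:,1];V=hsv[:,:,2];H=hsv[:,:,0]
for p in [(402,201),(385,201),(165,200),(387,267),(380,275),(270,282),(240,250),(168,269)]:print(p,hsv[p[1],p[0]],end=' ')
print()
rect((148,180,192,220),((S<60)).astype(np.uint8),.025,"blockL")
rect((380,180,428,222),((S<60)).astype(np.uint8),.025,"blockR")
rect((130,250,200,285),((H>95)&(H<130)&(S>120)).astype(np.uint8),.0125,"deb")
rect((352,255,425,280),((S<60)&(V>130)).astype(np.uint8),.007,"scr")
rect((200,205,360,300),((H>60)&(H<120)&(S>10)&(V>40)).astype(np.uint8),.063,"lid")
rect((240,272,330,292),((H<30)|(H>150)|(V>150)).astype(np.uint8)*1,.108,"bar")
x=[cv2.resize(b["image"][y0:y1,x0:x1],None,fx=5,fy=5,interpolation=cv2.INTER_CUBIC) for x0,y0,x1,y1 in[(215,205,355,300)]]
cv2.imwrite("pics/t0c.png",x[0][:,:,::-1])
E
```

```text
(402, 201) [ 20  35 184] (385, 201) [ 17  61 158] (165, 200) [ 19  34 186] (387, 267) [ 21  38 173] (380, 275) [ 18  82 106] (270, 282) [ 16  21 180] (240, 250) [ 53  17 122] (168, 269) [106 148 134] 
blockL 711 c [0.6225 0.3214] sz [0.1221 0.0663] ang 66.2 mean [0.6207 0.3125] axis 65.2
blockR 696 c [ 0.6149 -0.3429] sz [0.1129 0.0639] ang 77.8 mean [ 0.6182 -0.333 ] axis 75.4
deb 149 c [0.4346 0.296 ] sz [0.0127 0.0962] ang 15.4 mean [0.435  0.2964] axis 105.8
scr 258 c [ 0.4415 -0.2918] sz [0.0224 0.1437] ang 3.2 mean [ 0.4381 -0.2984] axis 95.1
lid 2 c [ 0.4503 -0.0398] sz [0.0026 0.    ] ang 90.4 mean [ 0.4503 -0.0398] axis 90.4
bar 296 c [ 0.3998 -0.0087] sz [0.1186 0.0226] ang 88.9 mean [ 0.3995 -0.0089] axis 88.8
```

View pics/t0c.png

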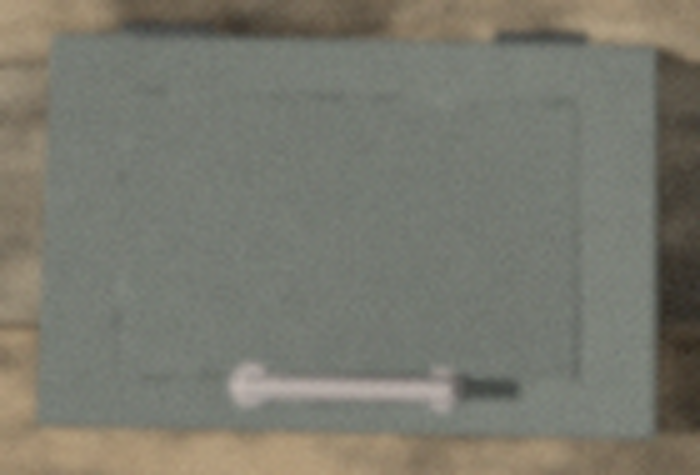

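The crop shows the lid corners at (52,35), (655,47), (655,437) and (38,425), and the bar ends at (245,385) and (442,388). That puts the case yaw at about −1°. Next I'll convert these to world positions.

```bash
cat >> h.py <<'E'
def Rt(tilt,yaw=0.0):
    "tool y along world +x turned by yaw, fingertips leaning to robot by tilt"
    return Rn.from_euler('z',yaw).as_matrix()@Rn.from_euler('y',tilt).as_matrix()@np.array([[0,1,0],[1,0,0],[0,0,-1.]])
def plan(wps,op,p=None,R=None,vmax=.055,wmax=.17,p3=3):
    "rows from the present pose through (pos,R) waypoints, rounded, with accumulated pose tracked"
    s=ctrl.get_state()
    p=np.array(s["eef_pos"]) if p is None else np.array(p);R=Rn.from_quat(s["tcp_rot"]).as_matrix() if R is None else R
    out=[]
    for P,Q in wps:
        P=np.array(P);n=int(np.ceil(max(np.linalg.norm(P-p)/vmax,Rn.from_matrix(R.T@Q).magnitude()/wmax,1)))
        for k in range(n,0,-1):
            w=np.round(Rn.from_matrix(R.T@Q).as_rotvec()/k,3)
            d=np.round(R.T@(P-p)/k,p3+ (0)) if k>1 else np.round(R.T@(P-p),4)
            p=p+R@d;R=R@Rn.from_rotvec(w).as_matrix();out.append([(w+0).tolist(),(np.round(d,4)+0).tolist(),op])
    for i in range(0,len(out),5):print(str(out[i:i+5]).replace(' ',''))
    return p,R
E
python3 - <<'E'
from h import *
import pickle
a,b=pickle.load(open("c0.pkl","rb"))
f=lambda u,v,z:plane(b,215+(u+.5)/5-.5,205+(v+.5)/5-.5,z)[:2]
L,Rr=f(52,35,.063),f(655,47,.063);d=(L-Rr)/np.linalg.norm(L-Rr);yaw=-np.arctan2(d[0],d[1]);print("far",L,Rr,np.linalg.norm(L-Rr),"yaw",yaw)
n=np.array([np.cos(yaw),np.sin(yaw)])
print("near",f(655,437,.063),f(38,425,.063))
m=(L+Rr)/2
b1,b2=f(245,385,.108),f(442,388,.108);print("bar",b1,b2,(b1+b2)/2,"dist far->bar",n@(m-(b1+b2)/2),"to near",n@(m-(f(655,437,.063)+f(38,425,.063))/2))
# blocks etc: 
hsv=cv2.cvtColor(b["image"],cv2.COLOR_RGB2HSV);S,V=hsv[:,:,1],hsv[:,:,2]
for box,z in(((148,180,192,220),.025),((380,180,428,222),.025)):
    x0,y0,x1,y1=box
    m=(V[y0:y1,x0:x1]>150)&(S[y0:y1,x0:x1]<50);m=cv2.morphologyEx(m.astype(np.uint8),cv2.MORPH_CLOSE,np.ones((5,5)));m=cv2.morphologyEx(m,cv2.MORPH_OPEN,np.ones((5,5)))
    P=np.array([plane(b,u+x0,v+y0,z)[:2] for v,u in np.argwhere(m)],np.float32);print(cv2.minAreaRect(P),P.mean(0))
E
```

```text
far [0.58247804 0.14836771] [ 0.57805854 -0.17248509] 0.3208832376215358 yaw -0.013773358824950599
near [ 0.37334478 -0.17072834] [0.37741646 0.15135643]
bar [0.40037636 0.04140411] [ 0.39952844 -0.0578568 ] [ 0.3999524  -0.00822635] dist far->bar 0.18035156519674395 to near 0.20490091649154424
((0.6181723475456238, 0.3099878132343292), (0.07600902765989304, 0.05154098942875862), 77.8183364868164) [0.6179982  0.31047428]
((0.6208264827728271, -0.3304655849933624), (0.07556213438510895, 0.051512233912944794), 75.13416290283203) [ 0.62146664 -0.3298043 ]
```

```bash
python3 - <<'E'
from h import *
y=-.014
z=np.array([-np.sin(.4),0,-np.cos(.4)])
B=np.array([.399,-.009,.107])
plan([([.46,-.009,.26],Rt(0,y)),(B-.08*z,Rt(.4,y))],.04)
E
```

```text
[[[0.0,0.0,0.095],[-0.035,-0.04,-0.001],0.04],[[0.0,0.0,0.095],[-0.039,-0.037,-0.001],0.04],[[0.0,0.0,0.095],[-0.042,-0.033,-0.001],0.04],[[0.0,0.0,0.095],[-0.045,-0.029,-0.001],0.04],[[0.0,0.0,0.095],[-0.047,-0.024,-0.001],0.04]]
[[[0.0,0.0,0.095],[-0.049,-0.02,-0.001],0.04],[[0.0,0.0,0.095],[-0.051,-0.015,-0.001],0.04],[[0.0,0.0,0.094],[-0.052,-0.01,-0.001],0.04],[[0.0,0.0,0.095],[-0.053,-0.005,-0.001],0.04],[[0.0,0.001,0.094],[-0.054,0.0,-0.001],0.04]]
[[[-0.001,0.0,0.095],[-0.053,0.004,-0.001],0.04],[[0.0,0.001,0.094],[-0.0526,0.0097,-0.0011],0.04],[[0.133,0.0,0.0],[0.0,-0.01,0.026],0.04],[[0.133,0.0,0.0],[0.0,-0.006,0.028],0.04],[[0.134,0.0,0.0],[-0.0004,-0.0028,0.0281],0.04]]
```

drive_tool:
  moves:
    - [[0,0,0.095],[-0.035,-0.04,-0.001],0.04]
    - [[0,0,0.095],[-0.039,-0.037,-0.001],0.04]
    - [[0,0,0.095],[-0.042,-0.033,-0.001],0.04]
    - [[0,0,0.095],[-0.045,-0.029,-0.001],0.04]
    - [[0,0,0.095],[-0.047,-0.024,-0.001],0.04]
  grip_force: 40

```text
time: 0.72
eef_pos: [0.3629, 0.3496, 0.2529]
tcp_rot: [0.446, 0.895, -0.0, -0.0]
contact_force: [1.1, -0.4, 0.3]
opening: 0.469
finger_force: 0.0
```

drive_tool:
  moves:
    - [[0,0,0.095],[-0.049,-0.02,-0.001],0.04]
    - [[0,0,0.095],[-0.051,-0.015,-0.001],0.04]
    - [[0,0,0.094],[-0.052,-0.01,-0.001],0.04]
    - [[0,0,0.095],[-0.053,-0.005,-0.001],0.04]
    - [[0,0.001,0.094],[-0.054,0,-0.001],0.04]

```text
time: 1.35
eef_pos: [0.4331, 0.0929, 0.2581]
tcp_rot: [0.644, 0.765, 0.0, -0.0]
contact_force: [0.3, 0.4, -0.0]
opening: 0.474
finger_force: 0.0
```

drive_tool:
  moves:
    - [[0,0,0.095],[-0.053,0.004,-0.001],0.04]
    - [[0,0,0.094],[-0.0526,0.0097,-0.0011],0.04]
    - [[0.133,0,0],[0,-0.01,0.026],0.04]
    - [[0.133,0,0],[0,-0.006,0.028],0.04]
    - [[0.134,0,0],[0,-0.003,0.028],0.04]

```text
time: 1.98
eef_pos: [0.43, -0.0084, 0.1805]
tcp_rot: [0.698, 0.688, -0.141, -0.143]
contact_force: [-0.2, 0.6, 0.9]
opening: 0.466
finger_force: 0.0
```

```bash
python3 - <<'E'
from h import *
st();c=cam("wrist","w1.png");print(np.round(c["R"],3).tolist(),np.round(c["t"],3),c["fx"],c["cx"],c["cy"])
for X in([.3998,.0414,.108],[.3995,-.0579,.108]):print(proj(c,X))
z=np.array([-np.sin(.4),0,-np.cos(.4)])
diff(np.array([.399,-.009,.107]),Rt(.4,-.014))
E
```

```text
t 1.98 p [ 0.43   -0.0084  0.1805] F [-0.2  0.6  0.9] op 0.466 ff 0.0
rot [[0.015, 0.919, -0.393], [1.0, -0.013, 0.007], [0.001, -0.393, -0.92]]
[[0.919, -0.013, -0.393], [0.092, -0.964, 0.248], [-0.383, -0.265, -0.885]] [-0.324 -0.06   0.461] 325.19226210127806 281.03561728317476 208.4703480594665
(np.float64(281.21914095006696), np.float64(150.49613816768647))
(np.float64(282.6430083131799), np.float64(291.2798034063254))
shift [-0.0016  0.0014  0.0744]
turn [-0.015  -0.0029  0.0003]
```

View pics/w1.png

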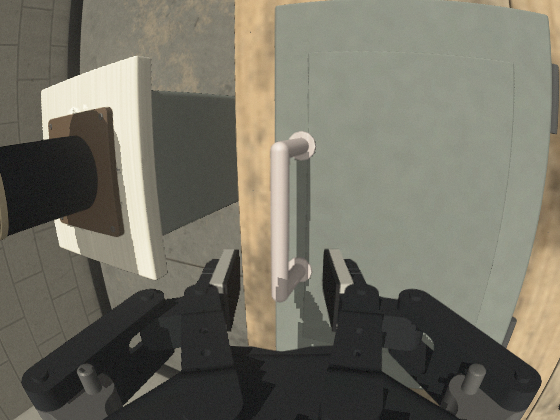

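The wrist view shows the bar at column ≈280, rows 148–295, where I predicted it. The fingers straddle it, so I'll go down and grip.

drive_tool:
  moves:
    - [[0,0,0],[0,0,0.025],0.04]
    - [[0,0,0],[0,0.001,0.03],0.04]
    - [[0,0,0],[0,0,0.018],0.04]
    - [[0,0,0],[0,0,0],0.0]
    - [[0,0,0],[0,0,0],0.0]
  grip_force: 40

```text
time: 2.65
eef_pos: [0.4008, -0.0076, 0.1144]
tcp_rot: [0.697, 0.688, -0.142, -0.145]
contact_force: [-8.5, -0.1, 2.2]
opening: 0.122
finger_force: 38.9
```

drive_tool:
  moves:
    - [[0,0,0],[0,0,0],0.0]
    - [[0,0,0],[0,0,0],0.0]
    - [[0,0,0],[0,0,0],0.0]

```text
time: 3.02
eef_pos: [0.4008, -0.0076, 0.1144]
tcp_rot: [0.697, 0.688, -0.142, -0.144]
contact_force: [-7.8, 0.4, 2.1]
opening: 0.122
finger_force: 38.9
```

```bash
python3 - <<'E'
from h import *
s=st()
# arc: grasp point relative hinge
p=np.array(s["eef_pos"]);M=Rn.from_quat(s["tcp_rot"]).as_matrix();g=p-.002*M[:,2];print("grasp pt",g)
y=-.014;n=np.array([np.cos(y),np.sin(y),0])
H=np.array([.579,-.0115,.057])
r=g-H;a0=np.arctan2(r[2],-(r@n));rad=np.hypot(r[2],r@n);th0=a0-np.arctan2(51,182);print("theta0",th0,"rad",rad,np.hypot(.182,.051))
rad=.189;a0=np.arctan2(51,182)+max(th0,0)
lat=r-(r@n)*n-np.array([0,0,r[2]])
def wp(th,t):
    a=np.arctan2(51,182)+th;G=H+lat+rad*(-np.cos(a)*n+np.array([0,0,np.sin(a)]));R=Rt(t,y);return G+.002*R[:,2],R
W=[wp(th,max(.4-th*.6,0)) for th in np.arange(.1,.85,.1)]
W[-1]=wp(.8,0.0)
plan(W,0.0,p3=4)
E
```

```text
t 3.02 p [ 0.4008 -0.0076  0.1144] F [-7.8  0.4  2.1] op 0.122 ff 38.903971910476685
rot [[0.014, 0.918, -0.396], [1.0, -0.012, 0.006], [0.001, -0.396, -0.918]]
grasp pt [ 0.40156871 -0.00760467  0.11624746]
theta0 0.049001059711819506 rad 0.18709705166048485 0.189010581714358
[[[-0.068,-0.001,0.001],[0.0,-0.0023,-0.0095],0.0],[[-0.06,0.0,0.0],[0.0,0.0017,-0.0188],0.0],[[-0.06,0.0,0.0],[0.0,0.0046,-0.0183],0.0],[[-0.06,0.0,0.0],[0.0,0.0076,-0.0174],0.0],[[-0.06,0.0,0.0],[0.0,0.0102,-0.016],0.0]]
[[[-0.06,0.0,0.0],[0.0,0.0126,-0.0141],0.0],[[-0.04,0.0,0.0],[0.0,0.0147,-0.012],0.0],[[0.0,0.0,0.0],[0.0,0.0161,-0.0099],0.0]]
```

drive_tool:
  moves:
    - [[-0.068,0,0],[0,-0.0023,-0.0095],0.0]
    - [[-0.06,0,0],[0,0.0017,-0.0188],0.0]
    - [[-0.06,0,0],[0,0.0046,-0.0183],0.0]
    - [[-0.06,0,0],[0,0.0076,-0.0174],0.0]

```text
time: 3.52
eef_pos: [0.427, -0.008, 0.1716]
tcp_rot: [0.709, 0.7, -0.059, -0.061]
contact_force: [-15.5, -1.1, 1.6]
opening: 0.125
finger_force: 39.1
```

drive_tool:
  moves:
    - [[-0.06,0,0],[0,0.0102,-0.016],0.0]
    - [[-0.06,0,0],[0,0.0126,-0.0141],0.0]
    - [[-0.04,0,0],[0,0.0147,-0.012],0.0]
    - [[0,0,0],[0,0.0161,-0.0099],0.0]
    - [[0,0,0],[0,0,0],0.0]

```text
time: 4.15
eef_pos: [0.4895, -0.009, 0.2292]
tcp_rot: [0.712, 0.703, 0.001, 0.001]
contact_force: [-19.6, 3.0, 28.3]
opening: 0.121
finger_force: 41.5
```

```bash
python3 - <<'E'
from h import *
s=st();cam("scene","s1.png");diff([.45,-.008,.242],Rt(0,-.014))
E
```

```text
t 4.15 p [ 0.4895 -0.009   0.2292] F [-19.6   3.   28.3] op 0.121 ff 41.517214179039
rot [[0.013, 1.0, 0.003], [1.0, -0.013, -0.0], [-0.0, 0.003, -1.0]]
shift [ 0.0005 -0.0394 -0.0129]
turn [0.0041 0.0002 0.0012]
```

View pics/s1.png

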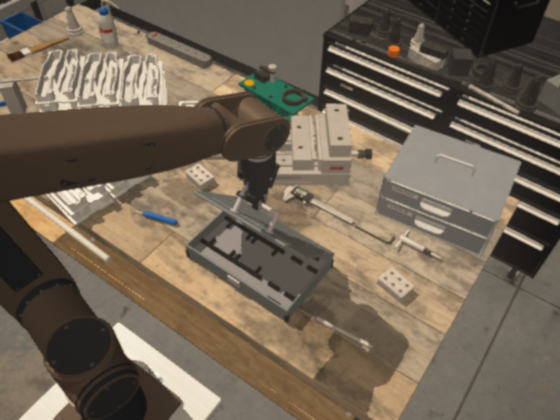

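The scene view shows the lid about half up at roughly 45°, with the grip holding at (260,205). I'll release, back off and wait.

drive_tool:
  moves:
    - [[0,0,0],[0,0,0],0.045]
    - [[0,0,0],[0,0,0],0.045]
    - [[0,0,0],[0,0,0],0.045]
    - [[0,0,0],[0,0,-0.03],0.045]
    - [[0,0,0],[0,0,-0.03],0.045]

```text
time: 4.82
eef_pos: [0.4892, -0.009, 0.2807]
tcp_rot: [0.712, 0.702, 0.003, 0.002]
contact_force: [-0.7, 0.9, -0.4]
opening: 0.527
finger_force: 0.0
```

drive_tool:
  moves:
    - [[0,0,0],[0,0,0],0.045]
    - [[0,0,0],[0,0,0],0.045]
    - [[0,0,0],[0,0,0],0.045]
    - [[0,0,0],[0,0,0],0.045]
    - [[0,0,0],[0,0,0],0.045]

```text
time: 5.45
eef_pos: [0.4894, -0.009, 0.2803]
tcp_rot: [0.712, 0.702, 0.003, 0.002]
contact_force: [-0.5, -0.5, -0.0]
opening: 0.525
finger_force: 0.0
```

drive_tool:
  moves:
    - [[0,0,0],[0,0,0],0.045]
    - [[0,0,0],[0,0,0],0.045]
    - [[0,0,0],[0,0,0],0.045]
    - [[0,0,0],[0,0,0],0.045]
    - [[0,0,0],[0,0,0],0.045]

```text
time: 6.08
eef_pos: [0.4896, -0.0091, 0.2809]
tcp_rot: [0.712, 0.702, 0.003, 0.002]
contact_force: [0.0, -0.7, 0.7]
opening: 0.53
finger_force: 0.0
```

drive_tool:
  moves:
    - [[0,0,0],[0,0,0],0.045]
    - [[0,0,0],[0,0,0],0.045]
    - [[0,0,0],[0,0,0],0.045]
    - [[0,0,0],[0,0,0],0.045]
    - [[0,0,0],[0,0,0],0.045]

```text
time: 6.7
eef_pos: [0.4896, -0.009, 0.2809]
tcp_rot: [0.712, 0.702, 0.003, 0.002]
contact_force: [0.9, 0.7, -1.3]
opening: 0.525
finger_force: 0.0
```

drive_tool:
  moves:
    - [[0,0,0],[0,0,0],0.045]
    - [[0,0,0],[0,0,0],0.045]
    - [[0,0,0],[0,0,0],0.045]

```text
time: 7.08
eef_pos: [0.4896, -0.009, 0.2809]
tcp_rot: [0.712, 0.702, 0.003, 0.002]
contact_force: [-0.2, -0.4, -0.1]
opening: 0.526
finger_force: 0.0
```

```bash
python3 - <<'E'
from h import *
s=st();c=cam("wrist","w2.png")
H=np.array([.578,-.0095,.057]);
for th in (.6,.7,.8,.9):
    a=.273+th;P=H+.189*np.array([-np.cos(a),0,np.sin(a)]);print(th,np.round(P,3),np.round(proj(c,P+[0,.05,0])),np.round(proj(c,P-[0,.05,0])))
E
```

```text
t 7.08 p [ 0.4896 -0.009   0.2809] F [-0.2 -0.4 -0.1] op 0.526 ff 0.0
rot [[0.014, 1.0, 0.008], [1.0, -0.014, 0.001], [0.001, 0.008, -1.0]]
0.6 [ 0.457 -0.01   0.202] [227. 152.] [236. 292.]
0.7 [ 0.472 -0.01   0.213] [249. 153.] [256. 300.]
0.8 [ 0.488 -0.01   0.223] [276. 154.] [279. 307.]
0.9 [ 0.505 -0.01   0.231] [308. 155.] [306. 314.]
```

View pics/w2.png

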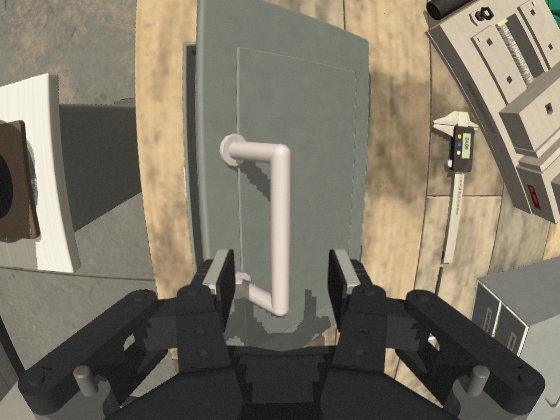

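The wrist view shows the bar at column ≈281, rows 150–312, so the lid held at θ≈0.8. Now I'll regrip and swing it open.

drive_tool:
  moves:
    - [[0,0,0],[0,0,0.03],0.045]
    - [[0,0,0],[0,-0.001,0.03],0.045]
    - [[0,0,0],[0,0,0],0.0]
    - [[0,0,0],[0,0,0],0.0]
    - [[0,0,0],[0,0,0],0.0]

```text
time: 7.75
eef_pos: [0.4895, -0.0091, 0.2219]
tcp_rot: [0.712, 0.702, 0.003, 0.003]
contact_force: [-1.0, 0.0, -2.1]
opening: 0.123
finger_force: 39.1
```

```bash
cat > arc.py <<'E'
from h import *
y=-.014;n=np.array([np.cos(y),np.sin(y),0])
def arc(ths,tilts,off,lat=-.009,H=(.578,0,.057)):
    "off = bar distance ahead of TCP along tool z"
    H=np.array([H[0],lat,H[2]]);W=[]
    for th,t in zip(ths,tilts):
        a=.273+th;G=H+.189*(-np.cos(a)*n+np.array([0,0,np.sin(a)]));G[1]=lat;R=Rt(t,y);W.append((G-off*R[:,2],R))
    return W
E
python3 - <<'E'
from arc import *
st()
plan(arc(np.linspace(.9,1.72,9),[0]*9,-.002),0.0,p3=4)
E
```

```text
t 7.75 p [ 0.4895 -0.0091  0.2219] F [-1.   0.  -2.1] op 0.123 ff 39.09258484840393
rot [[0.014, 1.0, 0.009], [1.0, -0.014, 0.001], [0.001, 0.009, -1.0]]
[[[0.009,-0.001,0.0],[0.0003,0.0154,-0.0072],0.0],[[0.0,0.0,0.0],[0.0003,0.0182,-0.0066],0.0],[[0.0,0.0,0.0],[0.0002,0.0188,-0.0047],0.0],[[0.0,0.0,0.0],[0.0003,0.0192,-0.0027],0.0],[[0.0,0.0,0.0],[0.0003,0.0193,-0.0007],0.0]]
[[[0.0,0.0,0.0],[0.0002,0.0193,0.0012],0.0],[[0.0,0.0,0.0],[0.0003,0.0191,0.0032],0.0],[[0.0,0.0,0.0],[0.0003,0.0187,0.0051],0.0],[[0.0,0.0,0.0],[0.0002,0.018,0.0071],0.0]]
```

drive_tool:
  moves:
    - [[0,0,0],[0,0.0154,-0.0072],0.0]
    - [[0,0,0],[0,0.0182,-0.0066],0.0]
    - [[0,0,0],[0,0.0188,-0.0047],0.0]
    - [[0,0,0],[0,0.0192,-0.0027],0.0]
    - [[0,0,0],[0,0.0193,-0.0007],0.0]

```text
time: 8.38
eef_pos: [0.5797, -0.0105, 0.2467]
tcp_rot: [0.712, 0.702, 0.002, 0.002]
contact_force: [-7.4, -0.4, 6.0]
opening: 0.119
finger_force: 41.0
```

drive_tool:
  moves:
    - [[0,0,0],[0,0.0193,0.0012],0.0]
    - [[0,0,0],[0,0.0191,0.0032],0.0]
    - [[0,0,0],[0,0.0187,0.0051],0.0]
    - [[0,0,0],[0,0.018,0.0071],0.0]
    - [[0,0,0],[0,0,0],0.0]

```text
time: 9.0
eef_pos: [0.657, -0.0118, 0.2288]
tcp_rot: [0.712, 0.702, 0.005, 0.005]
contact_force: [4.6, -0.5, -0.2]
opening: 0.123
finger_force: 42.1
```

drive_tool:
  moves:
    - [[0,0,0],[0,0,0],0.04]
    - [[0,0,0],[0,0,0],0.04]
    - [[0,0,0],[0,0,0],0.04]
    - [[0,0,0],[0,0,-0.03],0.04]
    - [[0,0,0],[0,0,-0.04],0.04]

```text
time: 9.62
eef_pos: [0.6523, -0.0111, 0.2955]
tcp_rot: [0.712, 0.702, 0.001, -0.001]
contact_force: [-0.2, -0.1, 0.2]
opening: 0.47
finger_force: 0.0
```

```bash
python3 - <<'E'
from h import *
s=st();c=cam("wrist")
H=np.array([.578,-.009,.057]);
for th in (1.5,1.6,1.7,1.8):
    a=.273+th;P=H+.189*np.array([-np.cos(a),0,np.sin(a)]);print(th,np.round(P,3),np.round(proj(c,P+[0,.05,0])),np.round(proj(c,P-[0,.05,0])))
cc=cam("top");I=np.hstack([cv2.resize(c["image"],(400,300)),cv2.resize(cc["image"][140:335,130:430],(400,260))[:260]] ) if 0 else np.vstack([cv2.resize(c["image"],(400,300)),cv2.resize(cc["image"][140:335,200:460],(400,300))])
cv2.imwrite("pics/m1.png",I[:,:,::-1])
E
```

```text
t 9.62 p [ 0.6523 -0.0111  0.2955] F [-0.2 -0.1  0.2] op 0.47 ff 0.0
rot [[0.014, 1.0, -0.0], [1.0, -0.014, 0.002], [0.002, -0.0, -1.0]]
1.5 [ 0.616 -0.009  0.242] [215. 152.] [227. 308.]
1.6 [ 0.634 -0.009  0.237] [248. 150.] [255. 304.]
1.7 [ 0.652 -0.009  0.231] [280. 148.] [282. 299.]
1.8 [ 0.669 -0.009  0.223] [308. 147.] [306. 292.]
```

View pics/m1.png

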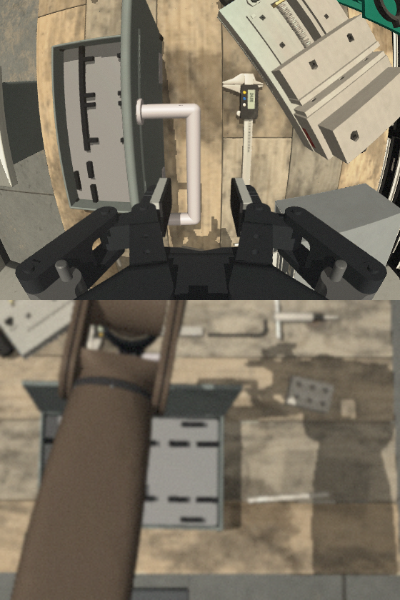

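The wrist view has the bar at about (273,150–300), so the lid is at roughly 1.68 rad and free. In the top view the right block is still at its spot, near (402,201). Next I'll go above it.

```bash
python3 - <<'E'
from h import *
plan([([.64,-.011,.325],Rt(0,-.014)),([.63,-.19,.32],Rt(0,-.13)),([.62,-.33,.2],Rt(0,-.26))],.068)
E
```

```text
[[[0.014,0.001,0.0],[0.0003,-0.015,-0.0221],0.068],[[0.0,0.0,0.029],[-0.045,-0.002,0.001],0.068],[[0.0,0.0,0.029],[-0.045,-0.001,0.001],0.068],[[0.0,0.0,0.029],[-0.045,0.001,0.001],0.068],[[0.0,0.0,0.029],[-0.0442,0.0021,0.0019],0.068]]
[[[0.0,0.0,0.033],[-0.035,0.002,0.03],0.068],[[0.0,0.0,0.032],[-0.035,0.003,0.03],0.068],[[0.0,0.0,0.033],[-0.035,0.004,0.03],0.068],[[0.0,-0.001,0.032],[-0.0344,0.006,0.0299],0.068]]
```

drive_tool:
  moves:
    - [[0,0,0],[0,-0.012,-0.03],0.04]
    - [[0,0,0.029],[-0.045,-0.002,0.001],0.068]
    - [[0,0,0.029],[-0.045,-0.001,0.001],0.068]
    - [[0,0,0.029],[-0.045,0.001,0.001],0.068]
    - [[0,0,0.029],[-0.044,0.002,0.001],0.068]

```text
time: 10.35
eef_pos: [0.6306, -0.1909, 0.3214]
tcp_rot: [0.752, 0.659, 0.002, 0.0]
contact_force: [0.3, -0.3, 0.1]
opening: 0.793
finger_force: 0.0
```

drive_tool:
  moves:
    - [[0,0,0.033],[-0.035,0.002,0.03],0.068]
    - [[0,0,0.032],[-0.035,0.003,0.03],0.068]
    - [[0,0,0.033],[-0.035,0.004,0.03],0.068]
    - [[0,0,0.032],[-0.034,0.006,0.03],0.068]
    - [[0,0,0],[0,0,0],0.068]

```text
time: 10.98
eef_pos: [0.6196, -0.33, 0.197]
tcp_rot: [0.794, 0.608, 0.002, -0.003]
contact_force: [-0.7, 0.5, -0.2]
opening: 0.798
finger_force: 0.0
```

```bash
python3 - <<'E'
from h import *
import pickle
s=st();c=cam("wrist");t=cam("top");pickle.dump((c,t),open("c1.pkl","wb"))
print(proj(c,[.621,-.330,.025]))
I=np.vstack([cv2.resize(c["image"],(400,300)),cv2.resize(t["image"][195:310,200:360],(400,288),interpolation=cv2.INTER_CUBIC)])
cv2.imwrite("pics/m2.png",I[:,:,::-1])
E
```

```text
t 10.97 p [ 0.6196 -0.33    0.197 ] F [-0.7  0.5 -0.2] op 0.798 ff 0.0
rot [[0.26, 0.966, -0.001], [0.966, -0.26, 0.007], [0.006, -0.003, -1.0]]
(np.float64(283.39430916574145), np.float64(194.051928437571))
```

View pics/m2.png

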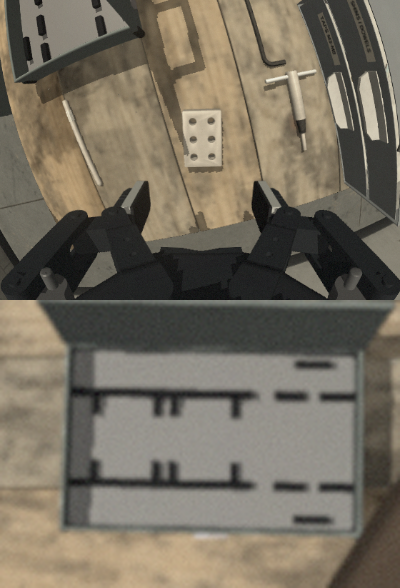

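The wrist view has the block at (283,195) in full pixels, exactly as predicted. The top crop gives the bays between ribs at columns 97–158 and 175–237, the wide slot gap at 257–275, the narrow slot at 307–320, and rib rows at about 396 and 483.

```bash
python3 - <<'E'
from h import *
import pickle
c,t=pickle.load(open("c1.pkl","rb"))
x0,x1=200,360
f=lambda u,v,z:np.round(plane(t,200+(u+.5)/2.5-.5,195+(v+.5)/2.504-.5-300/2.504*0,z)[:2],4)
g=lambda u,v,z:f(u,v-300,z)
for n,u in(("bl",127.5),("br",206),("wide",266),("narrow",313.5)):
    print(n,(g(u,396,.03)+g(u,483,.03))/2, g(u,396,.03),g(u,483,.03))
print("rim corners",g(67,347,.055),g(362,349,.055),g(62,530,.055),g(358,536,.055))
# scraper in wrist and top
for im,nm,cc in((c,"w",c),(t,"t",t)):
    pass
hsv=cv2.cvtColor(t["image"],cv2.COLOR_RGB2HSV);m=((hsv[:,:,1]<50)&(hsv[:,:,2]>140)).astype(np.uint8)
mm=np.zeros_like(m);mm[255:280,353:425]=m[255:280,353:425];P=np.array([plane(t,u,v,.007)[:2] for v,u in np.argwhere(mm)],np.float32);print("scr top",cv2.minAreaRect(P),len(P))
for u,v in((65,100),(100,184)):print("scr w",plane(c,u*1.4,v*1.4,.008))
plan([([.6208,-.3302,.1],Rt(0,-.26)),([.6208,-.3302,.026],Rt(0,-.26))],.068,vmax=.05)
E
```

```text
bl [0.48115 0.0809 ] [0.528  0.0816] [0.4343 0.0802]
br [ 0.4817 -0.0041] [ 0.5286 -0.0038] [ 0.4348 -0.0044]
wide [ 0.4821  -0.06905] [ 0.529 -0.069] [ 0.4352 -0.0691]
narrow [ 0.48245 -0.12045] [ 0.5293 -0.1206] [ 0.4356 -0.1203]
rim corners [0.5784 0.1453] [ 0.5782 -0.1706] [0.3849 0.1466] [ 0.3808 -0.1647]Traceback (most recent call last):
  File "<stdin>", line 14, in <module>
cv2.error: OpenCV(4.12.0) /io/opencv/modules/imgproc/src/convhull.cpp:143: error: (-215:Assertion failed) total >= 0 && (depth == CV_32F || depth == CV_32S) in function 'convexHull'
```

drive_tool:
  moves:
    - [[0,0,0],[0,0,0.05],0.068]
    - [[0,0,0],[0,0.001,0.05],0.068]
    - [[0,0,0],[0,0,0.05],0.068]
    - [[0,0,0],[0,0,0.025],0.068]
    - [[0,0,0],[0,0,0],0.068]
  grip_force: 60

```text
time: 11.7
eef_pos: [0.6248, -0.3282, 0.0268]
tcp_rot: [0.792, 0.61, 0.003, 0.0]
contact_force: [0.4, -0.1, 0.4]
opening: 0.792
finger_force: 0.0
```

drive_tool:
  moves:
    - [[0,0,0],[0,0,0],0.03]
    - [[0,0,0],[0,0,0],0.03]
    - [[0,0,0],[0,0,0],0.03]
    - [[0,0,0],[0,0,0],0.03]

```text
time: 12.2
eef_pos: [0.6264, -0.3301, 0.0312]
tcp_rot: [0.793, 0.61, 0.004, 0.003]
contact_force: [-2.8, 2.2, 6.2]
opening: 0.574
finger_force: 66.2
```

```bash
python3 - <<'E'
from h import *
st()
import pickle
c,t=pickle.load(open("c1.pkl","rb"))
for u,v in((65,100),(100,184)):print("scr w",plane(c,u*1.4,v*1.4,.008))
plan([([.6208,-.3302,.16],Rt(0,-.26)),([.48,-.26,.18],Rt(0,-.9)),([.48,-.02,.17],Rt(0,-1.58))],.03)
E
```

```text
t 12.2 p [ 0.6264 -0.3301  0.0312] F [-2.8  2.2  6.2] op 0.574 ff 66.18063926696777
rot [[0.257, 0.966, 0.01], [0.966, -0.257, -0.0], [0.002, 0.01, -1.0]]
scr w [ 0.43458172 -0.21947966  0.008     ]
scr w [ 0.44455333 -0.36181603  0.008     ]
[[[0.003,-0.001,0.0],[0.0,-0.001,-0.043],0.03],[[0.003,-0.001,0.0],[-0.001,-0.002,-0.043],0.03],[[0.004,0.0,0.0],[-0.0003,-0.0015,-0.0428],0.03],[[0.0,0.0,0.16],[0.008,-0.039,-0.005],0.03],[[0.0,0.0,0.16],[0.002,-0.039,-0.005],0.03]]
[[[0.0,0.0,0.16],[-0.005,-0.039,-0.005],0.03],[[0.0,0.0,0.16],[-0.0107,-0.0377,-0.0049],0.03],[[0.0,0.0,0.136],[0.03,-0.038,0.002],0.03],[[0.0,0.0,0.136],[0.024,-0.041,0.002],0.03],[[0.0,0.0,0.136],[0.019,-0.044,0.002],0.03]]
[[[0.0,0.0,0.136],[0.013,-0.046,0.002],0.03],[[0.0,0.0,0.136],[0.0055,-0.048,0.002],0.03]]
```

drive_tool:
  moves:
    - [[0,0,0],[0,0,-0.03],0.03]
    - [[0,0,0],[0,0,-0.05],0.03]
    - [[0,0,0],[0,0,-0.05],0.03]
    - [[0,0,0.16],[0.008,-0.039,-0.005],0.03]
    - [[0,0,0.16],[0.002,-0.039,-0.005],0.03]

```text
time: 12.82
eef_pos: [0.5527, -0.2937, 0.1671]
tcp_rot: [0.881, 0.473, 0.004, 0.002]
contact_force: [-0.8, 0.8, -7.4]
opening: 0.574
finger_force: 65.2
```

drive_tool:
  moves:
    - [[0,0,0.16],[-0.005,-0.039,-0.005],0.03]
    - [[0,0,0.16],[-0.011,-0.038,-0.005],0.03]
    - [[0,0,0.136],[0.03,-0.038,0.002],0.03]
    - [[0,0,0.136],[0.024,-0.041,0.002],0.03]
    - [[0,0,0.136],[0.019,-0.044,0.002],0.03]

```text
time: 13.45
eef_pos: [0.482, -0.1142, 0.1699]
tcp_rot: [0.992, 0.128, 0.004, -0.0]
contact_force: [0.5, 0.5, -7.7]
opening: 0.573
finger_force: 65.2
```

drive_tool:
  moves:
    - [[0,0,0.136],[0.013,-0.046,0.002],0.03]
    - [[0,0,0.136],[0.006,-0.048,0.002],0.03]
    - [[0,0,0],[0,0,0],0.03]

```text
time: 13.82
eef_pos: [0.4819, -0.0163, 0.1655]
tcp_rot: [1.0, -0.002, 0.003, -0.001]
contact_force: [-0.2, -0.5, -7.3]
opening: 0.572
finger_force: 65.6
```

```bash
python3 - <<'E'
from h import *
import pickle
st();c=cam("wrist","w3.png");pickle.dump(c,open("c2.pkl","wb"))
diff([.480,-.004,.17],Rt(0,-1.581))
for n,dy in(("bl",.092),("br",.007),("w",-.058),("n",-.109)):
  print(n,[np.round(proj(c,[.480+dx,-.011+dy,.03])) for dx in(-.049,0,.049)])
E
```

```text
t 13.82 p [ 0.4819 -0.0163  0.1655] F [-0.2 -0.5 -7.3] op 0.572 ff 65.55611729621887
rot [[1.0, -0.005, 0.006], [-0.005, -1.0, 0.002], [0.006, -0.002, -1.0]]
shift [-0.0025 -0.014  -0.0041]
turn [-0.0008 -0.0068  0.0049]
bl [array([175., 258.]), array([169., 206.]), array([165., 150.])]
br [array([268., 260.]), array([267., 206.]), array([266., 147.])]
w [array([341., 259.]), array([344., 206.]), array([347., 147.])]
n [array([395., 257.]), array([401., 205.]), array([405., 149.])]
```

View pics/w3.png

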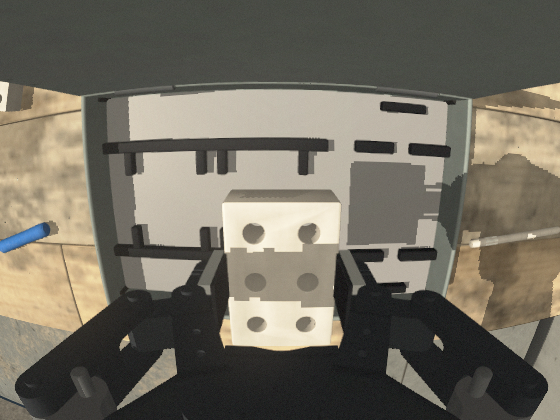

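The wrist view shows the block held squarely, spanning rows 198–345. Bay_l lies between ribs at u 130–201 and bay_r at 222–304. The far rib is at v 146 and the near rib at 252. Next is the block's offset in the grip.

```bash
python3 - <<'E'
from h import *
import pickle
c=pickle.load(open("c2.pkl","rb"));s=st()
zt=s["eef_pos"][2]-.0312+.0254
for p in((228,199),(337,204),(225,345),(341,347),(282,254),(254,233),(309,233),(257,324),(305,324)):print(p,np.round(plane(c,*p,zt)-s["eef_pos"],4))
E
```

```text
t 13.88 p [ 0.4824 -0.018   0.1659] F [ 0.2 -0.6 -7.3] op 0.574 ff 65.55781245231628
rot [[1.0, -0.005, 0.007], [-0.005, -1.0, 0.001], [0.007, -0.001, -1.0]]
(228, 199) [ 0.0354  0.024  -0.0058]
(337, 204) [ 0.033  -0.0217 -0.0058]
(225, 345) [-0.0414  0.031  -0.0058]
(341, 347) [-0.0431 -0.0287 -0.0058]
(282, 254) [ 0.0105  0.0015 -0.0058]
(254, 233) [ 0.0203  0.0135 -0.0058]
(309, 233) [ 0.0202 -0.0101 -0.0058]
(257, 324) [-0.0272  0.0138 -0.0058]
(305, 324) [-0.0273 -0.0095 -0.0058]
```

drive_tool:
  moves:
    - [[0,-0.007,0.005],[0.003,-0.0145,0.03],0.03]
    - [[0,0,0],[0,0,0.03],0.03]
    - [[0,0,0],[0,0,0],0.03]
    - [[0,0,0],[0,0,0],0.03]

```text
time: 14.38
eef_pos: [0.4877, -0.0059, 0.1081]
tcp_rot: [1.0, -0.008, 0.001, -0.0]
contact_force: [0.9, -0.3, -7.0]
opening: 0.572
finger_force: 65.7
```

```bash
python3 - <<'E'
from h import *
st();diff([.4855,-.0035,.053],Rt(0,-1.581))
E
```

```text
t 14.38 p [ 0.4877 -0.0059  0.1081] F [ 0.9 -0.3 -7. ] op 0.572 ff 65.72421669960022
rot [[1.0, -0.015, 0.003], [-0.015, -1.0, 0.0], [0.003, -0.0, -1.0]]
shift [-0.0023 -0.0024  0.0551]
turn [-0.0004 -0.0027 -0.0049]
```

drive_tool:
  moves:
    - [[0,0,-0.005],[-0.002,-0.0025,0.02],0.03]
    - [[0,0,0],[0,0,0.02],0.03]
    - [[0,0,0],[0,0,0.01],0.03]
    - [[0,0,0],[0,0,0],0.03]
    - [[0,0,0],[0,0,0.004],0.03]

```text
time: 15.0
eef_pos: [0.4865, -0.0029, 0.0547]
tcp_rot: [1.0, -0.005, 0.002, -0.0]
contact_force: [0.9, -0.0, -7.5]
opening: 0.571
finger_force: 65.8
```

drive_tool:
  moves:
    - [[0,0,0],[0,0,0.002],0.03]
    - [[0,0,0],[0,0,0],0.03]

```text
time: 15.25
eef_pos: [0.4852, -0.0025, 0.0514]
tcp_rot: [1.0, -0.005, 0.001, -0.0]
contact_force: [0.7, -1.7, -7.4]
opening: 0.572
finger_force: 65.7
```

```bash
python3 - <<'E'
from h import *
st();cam("wrist","w4.png")
E
```

```text
t 15.25 p [ 0.4852 -0.0025  0.0514] F [ 0.7 -1.7 -7.4] op 0.572 ff 65.74817776679993
rot [[1.0, -0.009, 0.001], [-0.009, -1.0, 0.001], [0.001, -0.001, -1.0]]
```

View pics/w4.png

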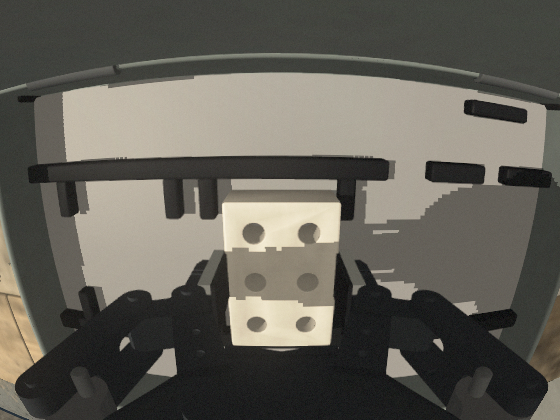

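The view shows the block between the bay_r ribs at u 208 and 346, slightly right of centre. It is still hanging just above the floor, so I'll nudge it left and lower it.

drive_tool:
  moves:
    - [[0,0,0],[0,-0.0015,0.002],0.03]
    - [[0,0,0],[0,0,0.002],0.03]
    - [[0,0,0],[0,0,0],0.03]

```text
time: 15.68
eef_pos: [0.4853, -0.0023, 0.0511]
tcp_rot: [1.0, -0.004, -0.001, 0.001]
contact_force: [-13.1, -3.2, 19.5]
opening: 0.57
finger_force: 68.6
```

drive_tool:
  moves:
    - [[0,0,0],[0,0,0.0015],0.03]
    - [[0,0,0],[0,0,0],0.03]

```text
time: 15.92
eef_pos: [0.4853, -0.0023, 0.0511]
tcp_rot: [1.0, -0.004, -0.002, 0.001]
contact_force: [-19.1, -3.0, 29.1]
opening: 0.57
finger_force: 69.8
```

drive_tool:
  moves:
    - [[0,0,0],[0,0,-0.004],0.03]
    - [[0,0,0],[0,0,0],0.064]
    - [[0,0,0],[0,0,0],0.064]
    - [[0,0,0],[0,0,0],0.064]
    - [[0,0,0],[0,0,-0.03],0.064]

```text
time: 16.55
eef_pos: [0.483, -0.0005, 0.0777]
tcp_rot: [1.0, -0.005, -0.003, -0.001]
contact_force: [-0.1, 0.2, -0.5]
opening: 0.752
finger_force: 0.0
```

drive_tool:
  moves:
    - [[0,0,0],[0,0,-0.05],0.064]
    - [[0,0,0],[0,0,-0.05],0.064]
    - [[0,0,0],[0,0,0],0.064]

```text
time: 16.92
eef_pos: [0.4881, -0.0016, 0.1848]
tcp_rot: [1.0, -0.005, 0.006, 0.001]
contact_force: [-0.1, -0.2, -0.6]
opening: 0.749
finger_force: 0.0
```

```bash
python3 - <<'E'
from h import *
import pickle
s=st();c=cam("wrist","w5.png");pickle.dump(c,open("c3.pkl","wb"))
print([np.round(proj(c,[.482,y,.02])) for y in(.0809,-.0035,-.069,-.12)])
# next: scraper at (.4396,-.2907), axis ~94deg
plan([([.46,-.17,.2],Rt(0,-.8)),([.4396,-.29,.14],Rt(0,.05))],.03)
E
```

```text
t 16.93 p [ 0.4881 -0.0016  0.1848] F [-0.1 -0.2 -0.6] op 0.749 ff 0.0
rot [[1.0, -0.009, 0.011], [-0.009, -1.0, -0.001], [0.011, 0.001, -1.0]]
[array([194., 204.]), array([283., 203.]), array([353., 202.]), array([404., 202.])]
[[[0.0,-0.001,-0.156],[-0.005,0.034,-0.004],0.03],[[0.001,-0.001,-0.156],[-0.01,0.033,-0.004],0.03],[[0.0,-0.001,-0.156],[-0.015,0.03,-0.003],0.03],[[0.001,-0.001,-0.156],[-0.02,0.028,-0.004],0.03],[[0.0,-0.001,-0.156],[-0.0234,0.0246,-0.0032],0.03]]
[[[0.0,0.0,-0.17],[-0.02,0.014,0.012],0.03],[[0.0,0.0,-0.17],[-0.022,0.011,0.012],0.03],[[0.0,0.0,-0.17],[-0.023,0.007,0.012],0.03],[[0.0,0.0,-0.17],[-0.024,0.003,0.012],0.03],[[0.001,0.0,-0.17],[-0.0245,-0.001,0.012],0.03]]
```

View pics/w5.png

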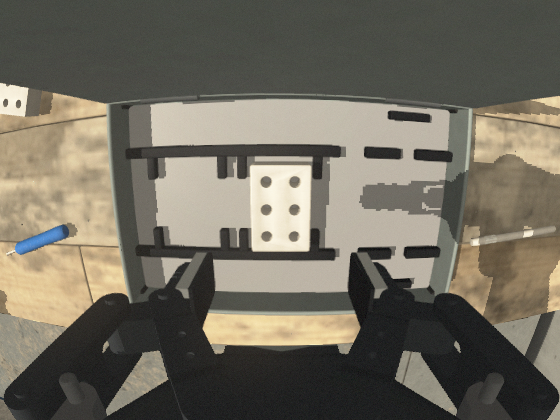

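```bash
python3 - <<'E'
from h import *
import pickle
c=pickle.load(open("c3.pkl","rb"))
H=[(266,181),(295,182),(265,210),(294,210),(265,237),(294,237)]
Q=[plane(c,u,v,.0455) for u,v in H];print(np.round(np.mean(Q,0),4),"rows spacing",np.round(Q[0][0]-Q[4][0],4),np.round(Q[0][1]-Q[1][1],4))
print("corners",[np.round(plane(c,u,v,.0455)[:2],4) for u,v in((250,163),(311,163),(252,251),(310,252))])
for u,v0,v1 in((150,154,247),(280,153,253),(382,153,253),(430,156,252)):print(u,plane(c,u,v0,.03)[:2],plane(c,u,v1,.03)[:2])
for u,v in((153,168),(222,168),(242,168),(317,168),(160,238),(226,238),(245,238),(315,238),(340,152),(364,152),(401,153),(413,154)):print((u,v),np.round(plane(c,u,v,.03)[:2],4))
E
```

```text
[ 4.823e-01 -4.000e-04  4.550e-02] rows spacing 0.0492 0.024
corners [array([0.5226, 0.0238]), array([ 0.5221, -0.0264]), array([0.4449, 0.0246]), array([ 0.4435, -0.0267])]
150 [0.53198699 0.11761987] [0.44135419 0.127971  ]
280 [ 0.52903745 -0.00093041] [ 4.36313229e-01 -7.72548572e-06]
382 [ 0.52980358 -0.09183427] [ 0.43386447 -0.09870263]
430 [ 0.52860869 -0.14016942] [ 0.43251804 -0.15129669]
(153, 168) [0.5189 0.1156]
(222, 168) [0.5168 0.0502]
(242, 168) [0.5164 0.0324]
(317, 168) [ 0.5157 -0.0331]
(160, 238) [0.451  0.1158]
(226, 238) [0.4515 0.05  ]
(245, 238) [0.4515 0.0322]
(315, 238) [ 0.4509 -0.0325]
(340, 152) [ 0.53   -0.0533]
(364, 152) [ 0.5303 -0.075 ]
(401, 153) [ 0.5303 -0.1102]
(413, 154) [ 0.5298 -0.1223]
```

Block one is centred in bay_r: block (0.4823, −0.0004) against bay (0.4827, −0.0003). Now the scraper.

drive_tool:
  moves:
    - [[0,0,-0.156],[-0.005,0.034,-0.004],0.03]
    - [[0,0,-0.156],[-0.01,0.033,-0.004],0.03]
    - [[0,0,-0.156],[-0.015,0.03,-0.003],0.03]
    - [[0,0,-0.156],[-0.02,0.028,-0.004],0.03]
    - [[0,0,-0.156],[-0.023,0.025,-0.003],0.03]
  grip_force: 40

```text
time: 17.6
eef_pos: [0.458, -0.1703, 0.1952]
tcp_rot: [0.926, 0.378, -0.001, -0.002]
contact_force: [0.2, -0.2, 0.0]
opening: 0.348
finger_force: 0.0
```

drive_tool:
  moves:
    - [[0,0,-0.17],[-0.02,0.014,0.012],0.03]
    - [[0,0,-0.17],[-0.022,0.011,0.012],0.03]
    - [[0,0,-0.17],[-0.023,0.007,0.012],0.03]
    - [[0,0,-0.17],[-0.024,0.003,0.012],0.03]
    - [[0,0,-0.17],[-0.024,-0.001,0.012],0.03]

```text
time: 18.23
eef_pos: [0.4375, -0.2891, 0.1344]
tcp_rot: [0.687, 0.726, 0.001, -0.002]
contact_force: [0.6, -0.5, -0.2]
opening: 0.353
finger_force: 0.0
```

drive_tool:
  moves:
    - [[0,0,-0.01],[0,0,0],0.03]
    - [[0,0,0],[0,0,0],0.03]

```text
time: 18.48
eef_pos: [0.4383, -0.2885, 0.1362]
tcp_rot: [0.686, 0.727, 0.001, -0.001]
contact_force: [-0.4, -0.5, -0.4]
opening: 0.353
finger_force: 0.0
```

```bash
python3 - <<'E'
from h import *
import pickle
s=st();c=cam("wrist","w6.png");pickle.dump(c,open("c4.pkl","wb"))
hsv=cv2.cvtColor(c["image"],cv2.COLOR_RGB2HSV);m=((hsv[:,:,1]<45)&(hsv[:,:,2]>110)).astype(np.uint8)
print([np.round(proj(c,p)) for p in([.4346,-.2195,.008],[.4396,-.2907,.008],[.4446,-.3618,.008])])
E
```

```text
t 18.48 p [ 0.4383 -0.2885  0.1362] F [-0.4 -0.5 -0.4] op 0.353 ff 0.0
rot [[-0.058, 0.998, -0.001], [0.998, 0.058, 0.003], [0.003, -0.001, -1.0]]
[array([282., 120.]), array([283., 209.]), array([284., 286.])]
```

View pics/w6.png

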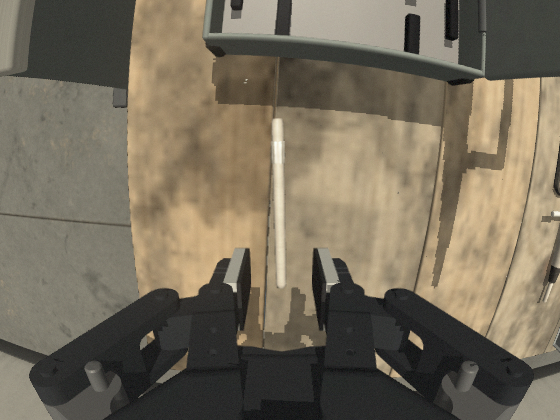

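The rod runs from (277,120) to (281,287), with its centre near the TCP. Descending carefully.

```bash
python3 - <<'E'
from h import *
import pickle
c=pickle.load(open("c4.pkl","rb"));a=plane(c,277,120,.006);b=plane(c,281,287,.006);m=(a+b)/2;d=a-b;yaw=np.arctan2(-d[0],d[1]);print(a,b,m,np.linalg.norm(d),"yaw",yaw)
diff([m[0],m[1],.03],Rt(0,yaw))
E
```

```text
[ 0.4308824  -0.21995632  0.006     ] [ 0.44232528 -0.36365676  0.006     ] [ 0.43660384 -0.29180654  0.006     ] 0.14415532514017998 yaw 0.07946243308555477
shift [-0.0034 -0.0022  0.1068]
turn [ 0.0001 -0.0021 -0.0206]
```

drive_tool:
  moves:
    - [[0,0,-0.02],[-0.0035,-0.002,0.04],0.03]
    - [[0,0,0],[0,0,0.04],0.03]
    - [[0,0,0],[0,0,0.025],0.03]
    - [[0,0,0],[0,0,0],0.03]
    - [[0,0,0],[0,0,0],0.03]

```text
time: 19.15
eef_pos: [0.438, -0.2931, 0.0337]
tcp_rot: [0.678, 0.735, 0.001, 0.001]
contact_force: [0.5, -0.3, -0.1]
opening: 0.349
finger_force: 0.0
```

drive_tool:
  moves:
    - [[0,0,0],[0,0,0.006],0.03]
    - [[0,0,0],[0,0,0.002],0.03]
    - [[0,0,0],[0,0,0],0.03]
    - [[0,0,0],[0,0,0],0.03]

```text
time: 19.65
eef_pos: [0.4371, -0.293, 0.0245]
tcp_rot: [0.678, 0.735, 0.001, 0.0]
contact_force: [0.2, -0.2, 0.1]
opening: 0.351
finger_force: 0.0
```

drive_tool:
  moves:
    - [[0,0,0],[0,0,0.002],0.03]
    - [[0,0,0],[0,0,0],0.0]
    - [[0,0,0],[0,0,0],0.0]
    - [[0,0,0],[0,0,0],0.0]

```text
time: 20.15
eef_pos: [0.4371, -0.2929, 0.0223]
tcp_rot: [0.678, 0.735, 0.001, 0.0]
contact_force: [0.4, 1.1, 0.0]
opening: 0.088
finger_force: 39.5
```

```bash
python3 - <<'E'
from h import *
s=st();p=s["eef_pos"]
plan([([p[0],p[1],.12],Rt(0,.08)),([.46,-.24,.16],Rt(0,-.8)),([.482,-.118,.16],Rt(0,-1.581))],0.0)
E
```

```text
t 20.15 p [ 0.4371 -0.2929  0.0223] F [0.4 1.1 0. ] op 0.088 ff 39.461297392845154
rot [[-0.08, 0.997, 0.001], [0.997, 0.08, 0.001], [0.001, 0.001, -1.0]]
[[[0.0,0.0,0.0],[0.0,0.0,-0.049],0.0],[[0.001,-0.001,0.0],[0.0001,0.0001,-0.0487],0.0],[[0.0,0.0,0.147],[0.008,0.005,-0.007],0.0],[[0.0,0.0,0.147],[0.009,0.003,-0.007],0.0],[[0.0,0.0,0.147],[0.01,0.002,-0.006],0.0]]
[[[0.0,0.0,0.146],[0.01,0.0,-0.007],0.0],[[0.0,0.0,0.147],[0.009,-0.001,-0.006],0.0],[[0.0,0.0,0.146],[0.0092,-0.0022,-0.007],0.0],[[0.0,0.0,0.156],[0.02,-0.014,0.0],0.0],[[0.0,0.0,0.156],[0.018,-0.018,0.0],0.0]]
[[[0.0,0.0,0.156],[0.015,-0.02,0.0],0.0],[[0.0,0.0,0.157],[0.011,-0.022,0.0],0.0],[[0.0,0.0,0.156],[0.008,-0.0232,0.0],0.0]]
```

drive_tool:
  moves:
    - [[0,0,0],[0,0,-0.049],0.0]
    - [[0,0,0],[0,0,-0.049],0.0]
    - [[0,0,0.147],[0.008,0.005,-0.007],0.0]
    - [[0,0,0.147],[0.009,0.003,-0.007],0.0]
    - [[0,0,0.147],[0.01,0.002,-0.006],0.0]

```text
time: 20.78
eef_pos: [0.4489, -0.2661, 0.1406]
tcp_rot: [0.824, 0.567, 0.001, -0.0]
contact_force: [0.5, -0.3, -1.1]
opening: 0.085
finger_force: 39.4
```

drive_tool:
  moves:
    - [[0,0,0.146],[0.01,0,-0.007],0.0]
    - [[0,0,0.147],[0.009,-0.001,-0.006],0.0]
    - [[0,0,0.146],[0.009,-0.002,-0.007],0.0]
    - [[0,0,0.156],[0.02,-0.014,0],0.0]
    - [[0,0,0.156],[0.018,-0.018,0],0.0]

```text
time: 21.4
eef_pos: [0.4687, -0.1908, 0.1603]
tcp_rot: [0.974, 0.225, 0.0, -0.0]
contact_force: [0.1, 0.5, -0.4]
opening: 0.085
finger_force: 39.4
```

drive_tool:
  moves:
    - [[0,0,0.156],[0.015,-0.02,0],0.0]
    - [[0,0,0.157],[0.011,-0.022,0],0.0]
    - [[0,0,0.156],[0.008,-0.023,0],0.0]
    - [[0,0,0],[0,0,0],0.0]

```text
time: 21.9
eef_pos: [0.4817, -0.1173, 0.1602]
tcp_rot: [1.0, -0.003, 0.0, -0.001]
contact_force: [0.6, 0.0, -0.7]
opening: 0.083
finger_force: 39.4
```

```bash
python3 - <<'E'
from h import *
import pickle
s=st();c=cam("wrist","w7.png");pickle.dump(c,open("c5.pkl","wb"));diff([.482,-.118,.07],Rt(0,-1.581))
print(proj(c,[.482,-.116,.02]))
E
```

```text
t 21.9 p [ 0.4817 -0.1173  0.1602] F [ 0.6  0.  -0.7] op 0.083 ff 39.40273404121399
rot [[1.0, -0.007, 0.0], [-0.007, -1.0, 0.001], [0.0, -0.001, -1.0]]
shift [ 0.0002 -0.0001  0.0903]
turn [-0.0008 -0.0003  0.0036]
(np.float64(280.06979882422206), np.float64(200.9300392144144))
```

View pics/w7.png

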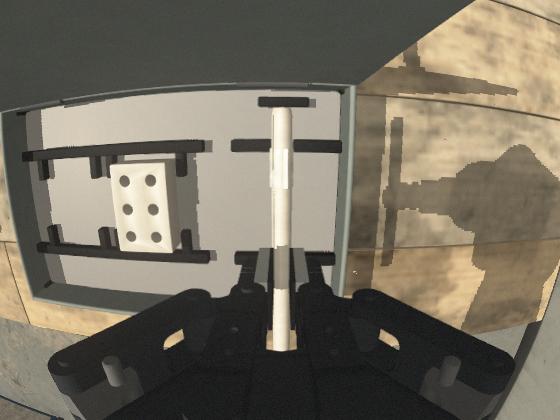

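The rod is held straight from (282,107) to (281,350). The far end stop spans (258–309,102) with its centre at u 283.5. The first block is intact in bay_r.

```bash
python3 - <<'E'
from h import *
import pickle
s=st();c=pickle.load(open("c5.pkl","rb"));z=.1602-.0223+.009
a=plane(c,282,107,z);b=plane(c,281,349,z);print(a,b,(a+b)/2-s["eef_pos"],np.linalg.norm(a-b))
print("stop",plane(c,283.5,102,.03),"ribs ends",plane(c,231,146,.03),plane(c,342,146,.03),plane(c,235,258,.03),plane(c,335,259,.03))
E
```

```text
t 21.95 p [ 0.4818 -0.1182  0.1603] F [-0.4 -0.1  0.3] op 0.083 ff 39.40305411815643
rot [[1.0, -0.007, 0.0], [-0.007, -1.0, 0.001], [0.0, -0.001, -1.0]]
[ 0.55541393 -0.11792566  0.1469    ] [ 0.43189874 -0.11665361  0.1469    ] [ 0.01190606  0.00087382 -0.01343124] 0.12352173400197533
stop [ 0.56366926 -0.11929481  0.03      ] ribs ends [ 0.52971644 -0.07765039  0.03      ] [ 0.52931682 -0.16544505  0.03      ] [ 0.43389794 -0.07662723  0.03      ] [ 0.43228695 -0.16338695  0.03      ]
```

drive_tool:
  moves:
    - [[0,0,0.003],[0,0.001,0.04],0.0]
    - [[0,0,0],[0,0,0.04],0.0]
    - [[0,0,0],[0,0,0.02],0.0]
    - [[0,0,0],[0,0,0],0.0]
    - [[0,0,0],[0,0,0.008],0.0]

```text
time: 22.58
eef_pos: [0.4833, -0.1207, 0.0539]
tcp_rot: [1.0, -0.007, 0.002, 0.0]
contact_force: [-0.2, -0.1, -0.1]
opening: 0.086
finger_force: 39.4
```

drive_tool:
  moves:
    - [[0,0,0],[0,0,0.006],0.0]
    - [[0,0,0],[0,0,0.002],0.0]
    - [[0,0,0],[0,0,0],0.0]

```text
time: 22.95
eef_pos: [0.4821, -0.1195, 0.0447]
tcp_rot: [1.0, -0.006, 0.001, -0.0]
contact_force: [-0.7, -0.5, -0.8]
opening: 0.09
finger_force: 39.4
```

drive_tool:
  moves:
    - [[0,0,0],[0,0,0.002],0.0]
    - [[0,0,0],[0,0,0.001],0.0]
    - [[0,0,0],[0,0,0],0.0]

```text
time: 23.32
eef_pos: [0.4822, -0.1196, 0.0423]
tcp_rot: [1.0, -0.007, 0.0, -0.0]
contact_force: [-1.5, 0.4, 5.4]
opening: 0.083
finger_force: 40.1
```

drive_tool:
  moves:
    - [[0,0,0],[0,0,0],0.025]
    - [[0,0,0],[0,0,0],0.025]
    - [[0,0,0],[0,0,0],0.025]
    - [[0,0,0],[0,0,-0.04],0.025]
    - [[0,0,0],[0,0,-0.05],0.025]

```text
time: 23.95
eef_pos: [0.4808, -0.1191, 0.131]
tcp_rot: [1.0, -0.007, -0.001, -0.001]
contact_force: [0.1, -0.7, 0.1]
opening: 0.295
finger_force: 0.0
```

drive_tool:
  moves:
    - [[0,0,0],[0,0,-0.05],0.025]
    - [[0,0,0],[0,0,0],0.025]

```text
time: 24.2
eef_pos: [0.4847, -0.1209, 0.1867]
tcp_rot: [1.0, -0.007, 0.005, 0.002]
contact_force: [0.2, 0.1, -0.3]
opening: 0.29
finger_force: 0.0
```

```bash
python3 - <<'E'
from h import *
import pickle
s=st();c=cam("wrist","w8.png");t=cam("top","t8.png");pickle.dump((c,t),open("c6.pkl","wb"))
print(proj(c,[.482,-.119,.03]),proj(c,[.555,-.119,.03]),proj(c,[.409,-.119,.03]))
# blue tool in top
for cc,n in((t,"top"),(c,"wrist")):
    hsv=cv2.cvtColor(cc["image"],cv2.COLOR_RGB2HSV);m=((hsv[:,:,0]>95)&(hsv[:,:,0]<130)&(hsv[:,:,1]>120)).astype(np.uint8)
    nn,l,q,_=cv2.connectedComponentsWithStats(m)
    for k in range(1,nn):
        if q[k,4]>60:
            P=np.array([plane(cc,u,v,.0125)[:2] for v,u in np.argwhere(l==k)],np.float32);print(n,q[k],cv2.minAreaRect(P))
hsv=cv2.cvtColor(t["image"],cv2.COLOR_RGB2HSV);S,V=hsv[:,:,1],hsv[:,:,2]
x0,y0,x1,y1=(140,175,215,235)
m=(V[y0:y1,x0:x1]>150)&(S[y0:y1,x0:x1]<50);m=cv2.morphologyEx(m.astype(np.uint8),cv2.MORPH_CLOSE,np.ones((5,5)));m=cv2.morphologyEx(m,cv2.MORPH_OPEN,np.ones((5,5)))
P=np.array([plane(t,u+x0,v+y0,.025)[:2] for v,u in np.argwhere(m)],np.float32);print("blockL",cv2.minAreaRect(P))
# row profile across slot at several rows
g=cv2.cvtColor(c["image"],cv2.COLOR_RGB2GRAY)
for x in(.55,.52,.505,.49):
    u,v=proj(c,[x,-.119,.027]);v=int(v);print(x,v,g[v,int(u)-24:int(u)+25:2])
E
```

```text
t 24.2 p [ 0.4847 -0.1209  0.1867] F [ 0.2  0.1 -0.3] op 0.29 ff 0.0
rot [[1.0, -0.013, 0.01], [-0.013, -1.0, -0.004], [0.01, 0.004, -1.0]]
(np.float64(278.7351427427857), np.float64(201.3657035994974)) (np.float64(277.5100043458951), np.float64(118.98151605995479)) (np.float64(279.9052060078174), np.float64(274.71879082617363))
top [156 261  34  13 144] ((0.43524807691574097, 0.29513418674468994), (0.011982381343841553, 0.09416617453098297), 15.446916580200195)
blockL ((0.6179240942001343, 0.31014183163642883), (0.07705420255661011, 0.05312569811940193), 79.03803253173828)
0.55 124 [181 180 184 181 180 182 181 183 182 180 184 241 250 244 205 145 103 110
 182 179 180 181 181 181 182]
0.52 158 [179 179 180 181 180 182 180 183 181 181 219 241 248 240 204 119 112 148
 177 180 178 177 178 181 177]
0.505 175 [179 180 176 180 180 179 178 180 178 179 149 241 244 222 171 116 111 148
 178 179 176 180 179 175 177]
0.49 191 [177 180 178 178 177 181 175 177 178 178 204 246 247 229 183 118 110 145
 177 179 178 177 179 177 177]
```

```bash
python3 - <<'E'
from h import *
plan([([.48,.12,.23],Rt(0,-1.2)),([.53,.27,.22],Rt(0,-.6)),([.615,.31,.18],Rt(0,-.2))],.068,vmax=.058)
E
```

```text
[[[0.0,0.0,-0.077],[-0.001,-0.048,-0.01],0.068],[[0.0,0.0,-0.077],[0.003,-0.048,-0.01],0.068],[[0.0,0.0,-0.077],[0.006,-0.047,-0.009],0.068],[[0.0,-0.001,-0.076],[0.01,-0.047,-0.01],0.068],[[0.0,0.0,-0.077],[0.0137,-0.0461,-0.0093],0.068]]
[[[0.0,0.0,-0.15],[0.025,-0.03,0.003],0.068],[[0.0,0.0,-0.15],[0.03,-0.026,0.002],0.068],[[0.0,0.0,-0.15],[0.033,-0.022,0.003],0.068],[[0.0,-0.001,-0.15],[0.036,-0.0167,0.0021],0.068],[[0.0,0.0,-0.133],[0.027,0.016,0.013],0.068]]
[[[0.0,0.0,-0.133],[0.025,0.019,0.013],0.068],[[0.0,0.0,-0.134],[0.0216,0.0225,0.0139],0.068]]
```

drive_tool:
  moves:
    - [[0,0,-0.077],[-0.001,-0.048,-0.01],0.03]
    - [[0,0,-0.077],[0.003,-0.048,-0.01],0.03]
    - [[0,0,-0.077],[0.006,-0.047,-0.009],0.05]
    - [[0,0,-0.077],[0.01,-0.047,-0.01],0.068]
    - [[0,0,-0.077],[0.014,-0.046,-0.009],0.068]
  grip_force: 60

```text
time: 24.92
eef_pos: [0.479, 0.1214, 0.2274]
tcp_rot: [0.983, 0.186, -0.002, -0.001]
contact_force: [-0.1, 0.5, 0.1]
opening: 0.793
finger_force: 0.0
```

drive_tool:
  moves:
    - [[0,0,-0.15],[0.025,-0.03,0.003],0.068]
    - [[0,0,-0.15],[0.03,-0.026,0.002],0.068]
    - [[0,0,-0.15],[0.033,-0.022,0.003],0.068]
    - [[0,0,-0.15],[0.036,-0.017,0.002],0.068]
    - [[0,0,-0.133],[0.027,0.016,0.013],0.068]

```text
time: 25.55
eef_pos: [0.5575, 0.2856, 0.2046]
tcp_rot: [0.849, 0.528, -0.001, -0.001]
contact_force: [0.1, -0.9, 0.7]
opening: 0.798
finger_force: 0.0
```

drive_tool:
  moves:
    - [[0,0,-0.133],[0.025,0.019,0.013],0.068]
    - [[0,0,-0.134],[0.022,0.022,0.014],0.068]
    - [[0,0,0],[0,0,0],0.068]
    - [[0,0,0],[0,0,0],0.068]

```text
time: 26.05
eef_pos: [0.6135, 0.3105, 0.178]
tcp_rot: [0.774, 0.633, -0.001, -0.001]
contact_force: [-0.5, 0.5, -0.7]
opening: 0.793
finger_force: 0.0
```

```bash
cat >> h.py <<'E'
def bright(c,X,z,half=70,smax=50,vmin=150):
    "minAreaRect in world of the pale patch near world point X on plane z"
    hsv=cv2.cvtColor(c["image"],cv2.COLOR_RGB2HSV);u,v=map(int,proj(c,X))
    m=((hsv[:,:,1]<smax)&(hsv[:,:,2]>vmin)).astype(np.uint8);m=cv2.morphologyEx(m,cv2.MORPH_CLOSE,np.ones((9,9)));m=cv2.morphologyEx(m,cv2.MORPH_OPEN,np.ones((7,7)))
    w=np.zeros_like(m);w[max(v-half,0):v+half,max(u-half,0):u+half]=m[max(v-half,0):v+half,max(u-half,0):u+half]
    n,l,q,_=cv2.connectedComponentsWithStats(w);k=1+np.argmax(q[1:,4]);P=np.array([plane(c,a,b,z)[:2] for b,a in np.argwhere(l==k)],np.float32)
    r=cv2.minAreaRect(P);print((u,v),q[k],np.round(r[0],4),np.round(r[1],4),round(r[2],1));return r
E
python3 - <<'E'
from h import *
import pickle
s=st();c=cam("wrist","w9.png");pickle.dump(c,open("c7.pkl","wb"))
bright(c,[.618,.31,.025],.025)
E
```

```text
t 26.05 p [0.6135 0.3105 0.178 ] F [-0.5  0.5 -0.7] op 0.793 ff 0.0
rot [[0.199, 0.98, -0.003], [0.98, -0.199, -0.0], [-0.001, -0.003, -1.0]]
(286, 197) [ 260  153   57   85 4682] [0.6189 0.3109] [0.0766 0.0491] 77.6
```

```bash
python3 - <<'E'
from h import *
diff([.6189,.3109,.029],Rt(0,-.216))
E
```

```text
shift [0.0014 0.0052 0.1501]
turn [-0.0013  0.0001  0.016 ]
```

drive_tool:
  moves:
    - [[0,0,0.016],[0.0015,0.005,0.03],0.068]
    - [[0,0,0],[0,0,0.04],0.068]
    - [[0,0,0],[0,0,0.04],0.068]
    - [[0,0,0],[0,0,0.03],0.068]
    - [[0,0,0],[0,0,0.01],0.068]

```text
time: 26.72
eef_pos: [0.6181, 0.3108, 0.0282]
tcp_rot: [0.779, 0.627, -0.001, -0.001]
contact_force: [-0.4, 1.1, 0.4]
opening: 0.793
finger_force: 0.0
```

drive_tool:
  moves:
    - [[0,0,0],[0,0,0],0.068]
    - [[0,0,0],[0,0,0],0.068]

```text
time: 26.98
eef_pos: [0.6213, 0.3119, 0.0324]
tcp_rot: [0.779, 0.627, 0.002, 0.001]
contact_force: [0.1, -0.2, 0.4]
opening: 0.796
finger_force: 0.0
```

drive_tool:
  moves:
    - [[0,0,0],[0,0,0],0.03]
    - [[0,0,0],[0,0,0],0.03]
    - [[0,0,0],[0,0,0],0.03]
    - [[0,0,0],[0,0,0],0.03]

```text
time: 27.48
eef_pos: [0.6205, 0.3122, 0.0325]
tcp_rot: [0.779, 0.627, 0.001, -0.0]
contact_force: [-3.7, -0.4, 6.4]
opening: 0.572
finger_force: 64.5
```

```bash
python3 - <<'E'
from h import *
s=st();p=s["eef_pos"]
plan([([p[0],p[1],.14],Rt(0,-.216)),([.48,.27,.18],Rt(0,-.8)),([.4835,.081,.17],Rt(0,-1.581))],0.03,vmax=.05,wmax=.16)
E
```

```text
t 27.48 p [0.6205 0.3122 0.0325] F [-3.7 -0.4  6.4] op 0.572 ff 64.45659041404724
rot [[0.214, 0.977, 0.002], [0.977, -0.214, 0.002], [0.002, 0.001, -1.0]]
[[[0.0,-0.001,0.0],[0.0,0.0,-0.036],0.03],[[0.001,-0.001,0.0],[0.0,0.0,-0.036],0.03],[[0.0,0.0,0.001],[0.0001,0.0001,-0.0355],0.03],[[0.0,0.0,0.146],[-0.018,-0.032,-0.01],0.03],[[0.0,0.0,0.146],[-0.022,-0.029,-0.01],0.03]]
[[[0.0,0.0,0.146],[-0.026,-0.026,-0.01],0.03],[[0.0,0.0,0.146],[-0.0302,-0.0211,-0.01],0.03],[[0.0,0.0,0.156],[-0.026,0.028,0.002],0.03],[[0.0,0.0,0.156],[-0.021,0.031,0.002],0.03],[[0.0,0.0,0.156],[-0.016,0.034,0.002],0.03]]
[[[0.0,0.0,0.156],[-0.011,0.036,0.002],0.03],[[0.0,0.0,0.157],[-0.0046,0.0379,0.002],0.03]]
```

drive_tool:
  moves:
    - [[0,0,0],[0,0,-0.036],0.03]
    - [[0,0,0],[0,0,-0.036],0.03]
    - [[0,0,0],[0,0,-0.036],0.03]
    - [[0,0,0.146],[-0.018,-0.032,-0.01],0.03]
    - [[0,0,0.146],[-0.022,-0.029,-0.01],0.03]

```text
time: 28.1
eef_pos: [0.5476, 0.2894, 0.1559]
tcp_rot: [0.863, 0.505, -0.001, -0.001]
contact_force: [-0.7, -0.0, -7.7]
opening: 0.565
finger_force: 66.3
```

drive_tool:
  moves:
    - [[0,0,0.146],[-0.026,-0.026,-0.01],0.03]
    - [[0,0,0.146],[-0.03,-0.021,-0.01],0.03]
    - [[0,0,0.156],[-0.026,0.028,0.002],0.03]
    - [[0,0,0.156],[-0.021,0.031,0.002],0.03]
    - [[0,0,0.156],[-0.016,0.034,0.002],0.03]

```text
time: 28.72
eef_pos: [0.48, 0.1547, 0.1694]
tcp_rot: [0.989, 0.149, -0.001, -0.0]
contact_force: [0.3, -0.9, -9.0]
opening: 0.569
finger_force: 66.4
```

drive_tool:
  moves:
    - [[0,0,0.156],[-0.011,0.036,0.002],0.03]
    - [[0,0,0.157],[-0.005,0.038,0.002],0.03]
    - [[0,0,0],[0,0,0],0.03]
    - [[0,0,0],[0,0,0],0.03]
    - [[0,0,0],[0,0,0],0.03]

```text
time: 29.35
eef_pos: [0.4824, 0.0807, 0.167]
tcp_rot: [1.0, -0.004, -0.0, -0.001]
contact_force: [-0.8, -0.1, -8.3]
opening: 0.57
finger_force: 66.6
```

```bash
python3 - <<'E'
from h import *
import pickle
s=st();c=cam("wrist","w10.png");pickle.dump(c,open("c8.pkl","wb"));diff([.4835,.081,.06],Rt(0,-1.581))
z=s["eef_pos"][2]-.0325+.0254
r=bright(c,np.array(s["eef_pos"])+[.0,0,0],z,half=90);print("rel",np.array(r[0])-s["eef_pos"][:2])
g=cv2.cvtColor(c["image"],cv2.COLOR_RGB2GRAY)
col=g[120:400,281];print(list(zip(range(120,400,6),col[::6])))
# far wing ribs of bay_l, dark runs along a row ~ world x=.517 z=.03
u,v=proj(c,[.517,.081,.03]);v=int(v);row=g[v];d=row<60;e=np.flatnonzero(np.diff(d.astype(int)));print(v,[(int(a),np.round(plane(c,a+.5,v,.03)[:2],4).tolist()) for a in e])
E
```

```text
t 29.35 p [0.4824 0.0807 0.167 ] F [-0.8 -0.1 -8.3] op 0.57 ff 66.58472299575806
rot [[1.0, -0.008, -0.001], [-0.008, -1.0, 0.001], [-0.001, -0.001, -1.0]]
shift [ 1.000e-03 -1.000e-04  1.073e-01]
turn [-0.0011  0.0001  0.0027]
(281, 281) [ 222  191  127   61 5394] [0.5069 0.0792] [0.0255 0.0552] 3.8
rel [ 0.02451768 -0.00156413]
[(120, np.uint8(170)), (126, np.uint8(171)), (132, np.uint8(172)), (138, np.uint8(54)), (144, np.uint8(52)), (150, np.uint8(169)), (156, np.uint8(169)), (162, np.uint8(168)), (168, np.uint8(166)), (174, np.uint8(170)), (180, np.uint8(165)), (186, np.uint8(168)), (192, np.uint8(115)), (198, np.uint8(125)), (204, np.uint8(225)), (210, np.uint8(220)), (216, np.uint8(224)), (222, np.uint8(228)), (228, np.uint8(222)), (234, np.uint8(222)), (240, np.uint8(218)), (246, np.uint8(222)), (252, np.uint8(133)), (258, np.uint8(133)), (264, np.uint8(133)), (270, np.uint8(135)), (276, np.uint8(134)), (282, np.uint8(135)), (288, np.uint8(135)), (294, np.uint8(132)), (300, np.uint8(218)), (306, np.uint8(219)), (312, np.uint8(215)), (318, np.uint8(214)), (324, np.uint8(218)), (330, np.uint8(220)), (336, np.uint8(212)), (342, np.uint8(213)), (348, np.uint8(170)), (354, np.uint8(35)), (360, np.uint8(36)), (366, np.uint8(27)), (372, np.uint8(32)), (378, np.uint8(31)), (384, np.uint8(23)), (390, np.uint8(31)), (396, np.uint8(33))]
160 [(231, [0.5183, 0.1214]), (241, [0.5181, 0.1132]), (312, [0.5176, 0.0554]), (321, [0.5176, 0.048]), (333, [0.5177, 0.0381]), (343, [0.5178, 0.0298]), (417, [0.5193, -0.0362]), (418, [0.5193, -0.0372]), (511, [0.5242, -0.1431]), (525, [0.5254, -0.1631])]
```

drive_tool:
  moves:
    - [[0,0,0.003],[0.0035,-0.002,0.03],0.03]
    - [[0,0,0],[0,0,0.03],0.03]
    - [[0,0,0],[0,0,0.02],0.03]
    - [[0,0,0],[0,0,0],0.03]
    - [[0,0,0],[0,0,0],0.03]

```text
time: 30.02
eef_pos: [0.4875, 0.0824, 0.0888]
tcp_rot: [1.0, -0.006, 0.001, -0.0]
contact_force: [0.5, -1.5, -8.1]
opening: 0.569
finger_force: 66.6
```

```bash
python3 - <<'E'
from h import *
import pickle
s=st();c=cam("wrist","w11.png")
diff([.486,.0825,.0525],Rt(0,-1.581))
g=cv2.cvtColor(c["image"],cv2.COLOR_RGB2GRAY)
zt=s["eef_pos"][2]-.0325+.0254
for v in(215,230,245):
    row=g[v].astype(int);print(v,[(int(u),int(row[u])) for u in range(200,360,4)] if v==230 else '')
u,v=proj(c,[.517,.081,.03]);v=int(v);row=g[v];d=row<60;e=np.flatnonzero(np.diff(d.astype(int)));print(v,[(int(a),np.round(plane(c,a+.5,v,.03)[:2],4).tolist()) for a in e])
for u in(225,337):print(plane(c,u,230,zt))
E
```

```text
t 30.02 p [0.4875 0.0824 0.0888] F [ 0.5 -1.5 -8.1] op 0.569 ff 66.62215232849121
rot [[1.0, -0.011, 0.003], [-0.011, -1.0, 0.001], [0.003, -0.001, -1.0]]
shift [-0.002  -0.0002  0.0367]
turn [-0.0009 -0.0037 -0.0013]
215 
230 [(200, 104), (204, 104), (208, 101), (212, 102), (216, 105), (220, 105), (224, 234), (228, 234), (232, 229), (236, 225), (240, 217), (244, 107), (248, 109), (252, 107), (256, 108), (260, 105), (264, 176), (268, 236), (272, 233), (276, 232), (280, 227), (284, 230), (288, 229), (292, 224), (296, 219), (300, 108), (304, 105), (308, 103), (312, 106), (316, 173), (320, 224), (324, 233), (328, 233), (332, 229), (336, 230), (340, 101), (344, 102), (348, 105), (352, 102), (356, 102)]
245 
187 [(214, [0.5178, 0.1215]), (228, [0.5176, 0.1131]), (326, [0.517, 0.056]), (340, [0.5169, 0.0477]), (354, [0.5169, 0.0392]), (369, [0.5169, 0.03])]
[0.50924027 0.10690347 0.08167538]
[0.50870383 0.05805301 0.08167538]
```

drive_tool:
  moves:
    - [[0,0,0],[-0.0015,-0.0015,0.015],0.03]
    - [[0,0,0],[0,0,0.012],0.03]
    - [[0,0,0],[0,0,0.005],0.03]
    - [[0,0,0],[0,0,0],0.03]
    - [[0,0,0],[0,0,0],0.03]

```text
time: 30.7
eef_pos: [0.4855, 0.0835, 0.056]
tcp_rot: [1.0, -0.006, 0.001, -0.0]
contact_force: [0.7, 0.1, -8.4]
opening: 0.573
finger_force: 66.6
```

drive_tool:
  moves:
    - [[0,0,0],[0,0,0.003],0.03]
    - [[0,0,0],[0,0,0.002],0.03]
    - [[0,0,0],[0,0,0],0.03]

```text
time: 31.08
eef_pos: [0.4858, 0.0835, 0.0525]
tcp_rot: [1.0, -0.006, 0.0, -0.0]
contact_force: [-5.0, -0.9, 4.9]
opening: 0.57
finger_force: 68.1
```

On the floor (z matches the pick height + 20 mm). I'll release it and retreat.

drive_tool:
  moves:
    - [[0,0,0],[0,0,-0.001],0.064]
    - [[0,0,0],[0,0,0],0.064]
    - [[0,0,0],[0,0,0],0.064]
    - [[0,0,0],[0,0,-0.03],0.064]
    - [[0,0,0],[0,0,-0.05],0.064]

```text
time: 31.7
eef_pos: [0.4836, 0.0835, 0.1308]
tcp_rot: [1.0, -0.006, -0.002, -0.001]
contact_force: [1.7, 0.2, 0.1]
opening: 0.748
finger_force: 0.0
```

drive_tool:
  moves:
    - [[0,0,0],[0,0,-0.05],0.064]
    - [[0,0,0],[0,0,0],0.064]
    - [[0,0,0],[0,0,0],0.064]

```text
time: 32.08
eef_pos: [0.4847, 0.0835, 0.1813]
tcp_rot: [1.0, -0.006, 0.0, -0.0]
contact_force: [-0.6, 0.1, -1.2]
opening: 0.746
finger_force: 0.0
```

```bash
python3 - <<'E'
from h import *
import pickle
s=st();c=cam("wrist","w12.png");t=cam("top");pickle.dump((c,t),open("c9.pkl","wb"))
bright(c,[.482,.084,.0455],.0455,half=45,vmin=185);bright(c,[.482,-.001,.0455],.0455,half=45,vmin=185)
for cc,n in((t,"top"),(c,"wrist")):
    hsv=cv2.cvtColor(cc["image"],cv2.COLOR_RGB2HSV);m=((hsv[:,:,0]>95)&(hsv[:,:,0]<130)&(hsv[:,:,1]>120)).astype(np.uint8)
    nn,l,q,_=cv2.connectedComponentsWithStats(m)
    for k in range(1,nn):
        if q[k,4]>60:
            P=np.array([plane(cc,u,v,.0125)[:2] for v,u in np.argwhere(l==k)],np.float32);print(n,q[k],cv2.minAreaRect(P))
plan([([.46,.2,.2],Rt(0,-.7)),([.4365,.29,.14],Rt(0,.2))],.03,vmax=.05)
E
```

```text
t 32.08 p [0.4847 0.0835 0.1813] F [-0.6  0.1 -1.2] op 0.746 ff 0.0
rot [[1.0, -0.012, 0.0], [-0.012, -1.0, 0.001], [0.0, -0.001, -1.0]]
(280, 205) [ 250  160   62   87 5185] [0.4831 0.0845] [0.0509 0.0745] 89.3
(380, 204) [ 355  159   58   29 1613] [ 0.5094 -0.003 ] [0.0242 0.0513] 1.0
top [155 261  35  12 146] ((0.43489664793014526, 0.29640594124794006), (0.011982381343841553, 0.09680504351854324), 15.446916580200195)
wrist [ 59 223  65  32 871] ((0.436148464679718, 0.29784122109413147), (0.015975650399923325, 0.1010446697473526), 15.711872100830078)
[[[0.0,0.0,-0.147],[-0.004,-0.019,-0.003],0.03],[[0.0,0.0,-0.147],[-0.001,-0.02,-0.003],0.03],[[-0.001,0.0,-0.147],[0.001,-0.02,-0.003],0.03],[[-0.001,0.001,-0.147],[0.004,-0.019,-0.004],0.03],[[0.0,0.0,-0.148],[0.008,-0.019,-0.004],0.03]]
[[[-0.001,0.001,-0.147],[0.0097,-0.0169,-0.0031],0.03],[[0.0,0.0,-0.15],[0.009,-0.013,0.01],0.03],[[0.0,0.0,-0.15],[0.011,-0.011,0.01],0.03],[[0.0,0.0,-0.15],[0.012,-0.009,0.01],0.03],[[0.0,0.0,-0.15],[0.014,-0.008,0.01],0.03]]
[[[0.0,0.0,-0.15],[0.014,-0.005,0.01],0.03],[[0.0,0.0,-0.15],[0.0153,-0.0035,0.01],0.03]]
```

drive_tool:
  moves:
    - [[0,0,-0.147],[-0.004,-0.019,-0.003],0.03]
    - [[0,0,-0.147],[-0.001,-0.02,-0.003],0.03]
    - [[0,0,-0.147],[0.001,-0.02,-0.003],0.03]
    - [[0,0,-0.147],[0.004,-0.019,-0.004],0.03]
    - [[0,0,-0.148],[0.008,-0.019,-0.004],0.03]
  grip_force: 40

```text
time: 32.8
eef_pos: [0.4639, 0.1813, 0.1968]
tcp_rot: [0.934, 0.356, -0.001, -0.001]
contact_force: [-0.5, 0.1, 1.1]
opening: 0.353
finger_force: 0.0
```

drive_tool:
  moves:
    - [[0,0,-0.147],[0.01,-0.017,-0.003],0.03]
    - [[0,0,-0.15],[0.009,-0.013,0.01],0.03]
    - [[0,0,-0.15],[0.011,-0.011,0.01],0.03]
    - [[0,0,-0.15],[0.012,-0.009,0.01],0.03]
    - [[0,0,-0.15],[0.014,-0.008,0.01],0.03]

```text
time: 33.42
eef_pos: [0.4444, 0.2608, 0.1594]
tcp_rot: [0.74, 0.673, -0.001, -0.001]
contact_force: [0.4, 1.0, 0.1]
opening: 0.347
finger_force: 0.0
```

drive_tool:
  moves:
    - [[0,0,-0.15],[0.014,-0.005,0.01],0.03]
    - [[0,0,-0.15],[0.015,-0.004,0.01],0.03]
    - [[0,0,-0.074],[0.007,0,0],0.03]
    - [[0,0,0],[0,0,0],0.03]
    - [[0,0,0],[0,0,0],0.03]

```text
time: 34.05
eef_pos: [0.4356, 0.2965, 0.141]
tcp_rot: [0.604, 0.797, -0.0, -0.0]
contact_force: [-1.4, 0.1, 0.1]
opening: 0.352
finger_force: 0.0
```

```bash
cat >> h.py <<'E'
def blue(c,z=.0125):
    hsv=cv2.cvtColor(c["image"],cv2.COLOR_RGB2HSV);m=((hsv[:,:,0]>95)&(hsv[:,:,0]<130)&(hsv[:,:,1]>120)).astype(np.uint8)
    nn,l,q,_=cv2.connectedComponentsWithStats(m);k=1+np.argmax(q[1:,4])
    P=np.array([plane(c,u,v,z)[:2] for v,u in np.argwhere(l==k)],np.float32);r=cv2.minAreaRect(P);print("blue",q[k],np.round(r[0],4),np.round(r[1],4),round(r[2],1));return r
E
python3 - <<'E'
from h import *
s=st();c=cam("wrist","w13.png");r=blue(c);diff([r[0][0],r[0][1],.03],Rt(0,np.radians(r[2]) if r[1][1]>r[1][0] else np.radians(r[2]-90)))
E
```

```text
t 34.05 p [0.4356 0.2965 0.141 ] F [-1.4  0.1  0.1] op 0.352 ff 0.0
rot [[-0.269, 0.963, -0.001], [0.963, 0.269, 0.0], [0.0, -0.001, -1.0]]
blue [ 272  140   20  122 2193] [0.4354 0.2984] [0.0151 0.102 ] 16.1
shift [0.0019 0.0002 0.1113]
turn [-0.0001 -0.0005 -0.0078]
```

drive_tool:
  moves:
    - [[0,0,-0.008],[0.002,0,0.04],0.03]
    - [[0,0,0],[0,0,0.04],0.03]
    - [[0,0,0],[0,0,0.025],0.03]
    - [[0,0,0],[0,0,0.01],0.03]
    - [[0,0,0],[0,0,0],0.03]

```text
time: 34.72
eef_pos: [0.4355, 0.2987, 0.0267]
tcp_rot: [0.601, 0.799, 0.0, -0.0]
contact_force: [0.4, -0.5, 0.7]
opening: 0.35
finger_force: 0.0
```

drive_tool:
  moves:
    - [[0,0,0],[0,0,0],0.03]
    - [[0,0,0],[0,0,0],0.0]
    - [[0,0,0],[0,0,0],0.0]
    - [[0,0,0],[0,0,0],0.0]
    - [[0,0,0],[0,0,0],0.0]

```text
time: 35.35
eef_pos: [0.4366, 0.2994, 0.0284]
tcp_rot: [0.601, 0.799, 0.002, 0.001]
contact_force: [-0.8, -1.2, 5.9]
opening: 0.182
finger_force: 40.5
```

```bash
python3 - <<'E'
from h import *
s=st();p=s["eef_pos"]
plan([([p[0],p[1],.16],Rt(0,.282)),([.47,.12,.18],Rt(0,-.8)),([.482,-.066,.17],Rt(0,-1.581))],0.0,vmax=.05,wmax=.16)
E
```

```text
t 35.35 p [0.4366 0.2994 0.0284] F [-0.8 -1.2  5.9] op 0.182 ff 40.497921109199524
rot [[-0.278, 0.96, 0.003], [0.96, 0.278, 0.002], [0.001, 0.004, -1.0]]
[[[0.001,0.0,0.0],[0.0,0.0,-0.044],0.0],[[0.001,0.0,0.0],[0.0,0.0,-0.044],0.0],[[0.002,-0.001,0.0],[0.0001,0.0003,-0.0436],0.0],[[0.0,0.0,0.155],[-0.026,-0.003,-0.003],0.0],[[0.0,0.0,0.155],[-0.026,0.002,-0.003],0.0]]
[[[0.0,0.0,0.154],[-0.025,0.005,-0.003],0.0],[[0.0,0.0,0.155],[-0.024,0.009,-0.003],0.0],[[0.0,0.0,0.154],[-0.023,0.013,-0.003],0.0],[[0.0,0.0,0.155],[-0.02,0.017,-0.002],0.0],[[0.0,0.0,0.154],[-0.0179,0.0194,-0.003],0.0]]
[[[0.0,0.0,0.156],[-0.024,0.028,0.002],0.0],[[0.0,0.0,0.156],[-0.02,0.032,0.002],0.0],[[0.0,0.0,0.156],[-0.014,0.034,0.002],0.0],[[0.0,0.0,0.157],[-0.009,0.036,0.002],0.0],[[0.0,0.0,0.156],[-0.0026,0.0378,0.0021],0.0]]
```

drive_tool:
  moves:
    - [[0,0,0],[0,0,-0.044],0.0]
    - [[0,0,0],[0,0,-0.044],0.0]
    - [[0,0,0],[0,0,-0.044],0.0]
    - [[0,0,0.155],[-0.026,-0.003,-0.003],0.0]
    - [[0,0,0.155],[-0.026,0.002,-0.003],0.0]

```text
time: 35.98
eef_pos: [0.4449, 0.2471, 0.1655]
tcp_rot: [0.718, 0.696, 0.001, 0.0]
contact_force: [1.0, -0.2, -0.1]
opening: 0.183
finger_force: 39.8
```

drive_tool:
  moves:
    - [[0,0,0.154],[-0.025,0.005,-0.003],0.0]
    - [[0,0,0.155],[-0.024,0.009,-0.003],0.0]
    - [[0,0,0.154],[-0.023,0.013,-0.003],0.0]
    - [[0,0,0.155],[-0.02,0.017,-0.002],0.0]
    - [[0,0,0.154],[-0.018,0.019,-0.003],0.0]

```text
time: 36.6
eef_pos: [0.468, 0.1187, 0.1784]
tcp_rot: [0.928, 0.374, 0.0, -0.0]
contact_force: [0.0, 0.5, -0.6]
opening: 0.182
finger_force: 39.7
```

drive_tool:
  moves:
    - [[0,0,0.156],[-0.024,0.028,0.002],0.0]
    - [[0,0,0.156],[-0.02,0.032,0.002],0.0]
    - [[0,0,0.156],[-0.014,0.034,0.002],0.0]
    - [[0,0,0.157],[-0.009,0.036,0.002],0.0]
    - [[0,0,0.156],[-0.003,0.038,0.002],0.0]

```text
time: 37.22
eef_pos: [0.4795, -0.0677, 0.1682]
tcp_rot: [1.0, -0.008, 0.0, -0.001]
contact_force: [0.3, 0.2, -0.3]
opening: 0.18
finger_force: 39.7
```

drive_tool:
  moves:
    - [[0,0,0],[0,0,0],0.0]
    - [[0,0,0],[0,0,0],0.0]
    - [[0,0,0],[0,0,0],0.0]

```text
time: 37.6
eef_pos: [0.4798, -0.0657, 0.1684]
tcp_rot: [1.0, -0.004, 0.0, -0.001]
contact_force: [-0.6, 0.3, -0.6]
opening: 0.175
finger_force: 39.8
```

```bash
python3 - <<'E'
from h import *
import pickle
s=st();c=cam("wrist","w14.png");pickle.dump(c,open("c10.pkl","wb"));diff([.482,-.066,.06],Rt(0,-1.581))
r=blue(c,s["eef_pos"][2]-.0284+.0125);print("rel",np.array(r[0])-s["eef_pos"][:2])
g=cv2.cvtColor(c["image"],cv2.COLOR_RGB2GRAY)
for x in(.529,.53):
    u,v=proj(c,[x,-.066,.03]);v=int(v);d=g[v]<70;e=np.flatnonzero(np.diff(d.astype(int)));print(v,[(int(a),round(plane(c,a+.5,v,.03)[1],4)) for a in e])
bright(c,[.482,.084,.0455],.0455,half=45,vmin=185);bright(c,[.482,-.001,.0455],.0455,half=45,vmin=185)
E
```

```text
t 37.6 p [ 0.4798 -0.0657  0.1684] F [-0.6  0.3 -0.6] op 0.175 ff 39.75530505180359
rot [[1.0, -0.008, 0.0], [-0.008, -1.0, 0.001], [0.0, -0.001, -1.0]]
shift [0.0021 0.0004 0.1085]
turn [-0.0012 -0.0006  0.002 ]
blue [ 263  161   36  191 5914] [ 0.4781 -0.0653] [0.0159 0.1038] 89.5
rel [-0.00161903  0.00033739]
142 [(45, np.float64(0.165)), (48, np.float64(0.1608)), (50, np.float64(0.1581)), (51, np.float64(0.1567)), (52, np.float64(0.1553)), (53, np.float64(0.154)), (55, np.float64(0.1513)), (56, np.float64(0.1499)), (57, np.float64(0.1486)), (59, np.float64(0.146)), (60, np.float64(0.1446)), (61, np.float64(0.1433)), (63, np.float64(0.1407)), (64, np.float64(0.1395)), (66, np.float64(0.1369)), (67, np.float64(0.1356)), (90, np.float64(0.1079)), (105, np.float64(0.0912)), (106, np.float64(0.0901)), (108, np.float64(0.0879)), (112, np.float64(0.0837)), (114, np.float64(0.0815)), (118, np.float64(0.0774)), (120, np.float64(0.0753)), (128, np.float64(0.0671)), (129, np.float64(0.0661)), (132, np.float64(0.0631)), (133, np.float64(0.0621)), (137, np.float64(0.0582)), (138, np.float64(0
[... 1737 characters left out ...]
(172, np.float64(0.0253)), (173, np.float64(0.0244)), (174, np.float64(0.0235)), (177, np.float64(0.0208)), (178, np.float64(0.0199)), (185, np.float64(0.0137)), (186, np.float64(0.0128)), (187, np.float64(0.012)), (188, np.float64(0.0111)), (192, np.float64(0.0076)), (194, np.float64(0.0059)), (195, np.float64(0.005)), (197, np.float64(0.0033)), (208, np.float64(-0.0061)), (209, np.float64(-0.0069)), (266, np.float64(-0.0539)), (295, np.float64(-0.0773)), (335, np.float64(-0.1099)), (352, np.float64(-0.1242)), (398, np.float64(-0.1645))]
(110, 205) [  84  160   57   90 4164] [0.4817 0.0837] [0.0509 0.0821] 89.6
(201, 204) [ 165  159   72   88 5594] [4.831e-01 3.000e-04] [0.0585 0.073 ] 89.1
```

drive_tool:
  moves:
    - [[0,0,0],[0.002,0,0.04],0.0]
    - [[0,0,0],[0,0,0.035],0.0]
    - [[0,0,0],[0,0,0.025],0.0]
    - [[0,0,0],[0,0,0.01],0.0]
    - [[0,0,0],[0,0,0],0.0]

```text
time: 38.28
eef_pos: [0.482, -0.0661, 0.0584]
tcp_rot: [1.0, -0.005, -0.0, -0.001]
contact_force: [0.1, -0.1, -0.3]
opening: 0.184
finger_force: 39.7
```

drive_tool:
  moves:
    - [[0,0,0],[0,0,0.005],0.0]
    - [[0,0,0],[0,0,0.004],0.0]
    - [[0,0,0],[0,0,0],0.0]
    - [[0,0,0],[0,0,0],0.0]

```text
time: 38.78
eef_pos: [0.4822, -0.0667, 0.0498]
tcp_rot: [1.0, -0.005, 0.001, -0.0]
contact_force: [-0.7, -0.4, 0.0]
opening: 0.18
finger_force: 39.7
```

drive_tool:
  moves:
    - [[0,0,0],[0,0,0.0015],0.0]
    - [[0,0,0],[0,0,0.001],0.0]
    - [[0,0,0],[0,0,0],0.0]

```text
time: 39.15
eef_pos: [0.4824, -0.0667, 0.0484]
tcp_rot: [1.0, -0.005, 0.0, -0.0]
contact_force: [-3.5, 1.0, 8.3]
opening: 0.175
finger_force: 40.7
```

drive_tool:
  moves:
    - [[0,0,0],[0,0,0],0.028]
    - [[0,0,0],[0,0,0],0.028]
    - [[0,0,0],[0,0,0],0.028]
    - [[0,0,0],[0,0,-0.03],0.028]
    - [[0,0,0],[0,0,-0.04],0.028]

```text
time: 39.78
eef_pos: [0.4809, -0.0663, 0.1165]
tcp_rot: [1.0, -0.005, -0.001, -0.001]
contact_force: [1.1, -0.1, -0.4]
opening: 0.327
finger_force: 0.0
```

drive_tool:
  moves:
    - [[0,0,0],[0,0,-0.05],0.028]
    - [[0,0,0],[0,0,-0.03],0.028]
    - [[0,0,0],[0,0,0],0.028]
    - [[0,0,0],[0,0,0],0.028]

```text
time: 40.28
eef_pos: [0.4812, -0.0664, 0.1956]
tcp_rot: [1.0, -0.005, -0.001, -0.001]
contact_force: [-0.2, -0.3, -0.7]
opening: 0.329
finger_force: 0.0
```

```bash
python3 - <<'E'
from h import *
import pickle
s=st();c=cam("wrist","w15.png");pickle.dump(c,open("c11.pkl","wb"))
blue(c,.0325)
plan([([.55,-.04,.325],Rt(0,-.8)),([.652,-.011,.325],Rt(0,-.014))],.04,vmax=.055,wmax=.16)
E
```

```text
t 40.27 p [ 0.4812 -0.0664  0.1956] F [-0.2 -0.3 -0.7] op 0.329 ff 0.0
rot [[1.0, -0.01, -0.001], [-0.01, -1.0, 0.002], [-0.001, -0.002, -1.0]]
blue [ 273  139   18  108 1739] [ 0.4813 -0.0663] [0.0152 0.101 ] 89.7
[[[-0.001,0.0,-0.156],[0.014,-0.005,-0.026],0.04],[[-0.001,0.0,-0.156],[0.014,-0.003,-0.026],0.04],[[0.0,0.001,-0.156],[0.015,-0.001,-0.026],0.04],[[-0.001,0.0,-0.157],[0.015,0.001,-0.026],0.04],[[0.0,0.001,-0.156],[0.0142,0.0033,-0.0261],0.04]]
[[[0.0,0.0,-0.157],[0.019,0.01,0.0],0.04],[[0.0,0.0,-0.157],[0.017,0.013,0.0],0.04],[[0.0,0.0,-0.157],[0.015,0.015,0.0],0.04],[[0.0,0.0,-0.158],[0.012,0.017,0.0],0.04],[[0.0,0.0,-0.157],[0.0084,0.0194,0.0],0.04]]
```

View pics/w15.png

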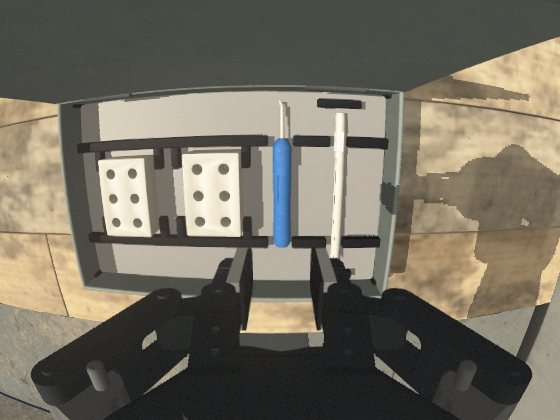

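The final view shows all four pieces seated. The blocks are at (125,195) and (213,195), the tool at (283,193) and the rod at (338,185). Now I'll go to the handle: straight up first, then over.

```bash
python3 - <<'E'
from h import *
s=ctrl.get_state()
p=np.array(s["eef_pos"]);p2=[p[0],p[1],.326]
plan([(p2,Rt(0,-1.581)),([.652,-.011,.325],Rt(0,-.014))],.04,vmax=.055,wmax=.16)
E
```

```text
[[[-0.001,0.001,0.0],[0.0,0.0,-0.044],0.04],[[-0.001,0.001,0.0],[0.0,0.0,-0.043],0.04],[[0.0,0.001,0.0],[-0.0002,-0.0001,-0.044],0.04],[[0.0,0.0,-0.157],[0.017,-0.006,0.0],0.04],[[0.0,0.0,-0.157],[0.018,-0.003,0.0],0.04]]
[[[0.0,0.0,-0.157],[0.018,0.0,0.0],0.04],[[0.0,0.0,-0.157],[0.018,0.003,0.0],0.04],[[0.0,0.0,-0.157],[0.017,0.005,0.0],0.04],[[0.0,0.0,-0.156],[0.016,0.008,0.0],0.04],[[0.0,0.0,-0.157],[0.015,0.01,0.0],0.04]]
[[[0.0,0.0,-0.156],[0.013,0.013,0.0],0.04],[[0.0,0.0,-0.157],[0.01,0.014,0.001],0.04],[[0.0,0.0,-0.156],[0.0084,0.0161,0.0001],0.04]]
```

drive_tool:
  moves:
    - [[0,0,0],[0,0,-0.044],0.04]
    - [[0,0,0],[0,0,-0.043],0.04]
    - [[0,0,0],[0,0,-0.044],0.04]
    - [[0,0,-0.157],[0.017,-0.006,0],0.04]
    - [[0,0,-0.157],[0.018,-0.003,0],0.04]

```text
time: 40.95
eef_pos: [0.5164, -0.0553, 0.3268]
tcp_rot: [0.988, 0.154, -0.0, -0.001]
contact_force: [0.1, 0.1, -0.6]
opening: 0.469
finger_force: 0.0
```

drive_tool:
  moves:
    - [[0,0,-0.157],[0.018,0,0],0.04]
    - [[0,0,-0.157],[0.018,0.003,0],0.04]
    - [[0,0,-0.157],[0.017,0.005,0],0.04]
    - [[0,0,-0.156],[0.016,0.008,0],0.04]
    - [[0,0,-0.157],[0.015,0.01,0],0.04]

```text
time: 41.58
eef_pos: [0.6017, -0.0272, 0.3252]
tcp_rot: [0.854, 0.52, -0.001, -0.002]
contact_force: [-0.1, 0.5, 0.1]
opening: 0.472
finger_force: 0.0
```

drive_tool:
  moves:
    - [[0,0,-0.156],[0.013,0.013,0],0.04]
    - [[0,0,-0.157],[0.01,0.014,0.001],0.04]
    - [[0,0,-0.156],[0.008,0.016,0],0.04]
    - [[0,0,0],[0,0,0],0.04]
    - [[0,0,0],[0,0,0],0.04]

```text
time: 42.2
eef_pos: [0.6522, -0.0118, 0.3256]
tcp_rot: [0.713, 0.701, -0.0, -0.001]
contact_force: [0.5, 0.2, -0.2]
opening: 0.466
finger_force: 0.0
```

```bash
python3 - <<'E'
from h import *
s=st();c=cam("wrist","w16.png");diff([.651,-.011,.230],Rt(0,-.014))
g=cv2.cvtColor(c["image"],cv2.COLOR_RGB2GRAY)
for v in(190,220,250):
    d=g[v]>165;e=np.flatnonzero(np.diff(d.astype(int)));print(v,[(int(a),int(b)) for a,b in zip(e[:-1],e[1:]) if d[a+1] and b-a>8])
for z in(.225,.231,.237):
    print(z,[round(plane(c,u,220,z)[0],4) for u in(255,265,275,285,295)])
for th in(1.6,1.65,1.7,1.75):
    a=.273+th;print(th,np.round(proj(c,[.578-.189*np.cos(a),-.01,.057+.189*np.sin(a)])))
E
```

```text
t 42.2 p [ 0.6522 -0.0118  0.3256] F [ 0.5  0.2 -0.2] op 0.466 ff 0.0
rot [[0.016, 1.0, -0.002], [1.0, -0.016, 0.001], [0.001, -0.002, -1.0]]
shift [ 0.0008 -0.0011  0.0962]
turn [-0.0012 -0.0011 -0.0019]
190 [(0, 12), (70, 90), (132, 175), (264, 278), (318, 336), (337, 353), (357, 394), (435, 444), (458, 481), (483, 510)]
220 [(265, 278), (281, 305), (310, 326), (336, 347), (357, 366), (368, 394), (420, 431), (478, 507)]
250 [(265, 279), (283, 308), (310, 323), (373, 395), (466, 488), (505, 515)]
0.225 [np.float64(0.6326), np.float64(0.64), np.float64(0.6473), np.float64(0.6545), np.float64(0.6618)]
0.231 [np.float64(0.6332), np.float64(0.6403), np.float64(0.6474), np.float64(0.6545), np.float64(0.6616)]
0.237 [np.float64(0.6337), np.float64(0.6407), np.float64(0.6476), np.float64(0.6545), np.float64(0.6614)]
1.6 [256. 219.]
1.65 [269. 217.]
1.7 [281. 216.]
1.75 [293. 214.]
```

The bar's bright run at u 265–279 puts it at x≈0.645, so θ≈1.66.

drive_tool:
  moves:
    - [[0,0,0],[0,-0.0065,0.03],0.04]
    - [[0,0,0],[0,0,0.03],0.04]
    - [[0,0,0],[0,0,0.025],0.04]
    - [[0,0,0],[0,0,0.008],0.04]
    - [[0,0,0],[0,0,0],0.04]
  grip_force: 40

```text
time: 42.88
eef_pos: [0.6463, -0.0118, 0.2352]
tcp_rot: [0.712, 0.702, 0.001, 0.0]
contact_force: [-0.8, 0.3, -0.3]
opening: 0.466
finger_force: 0.0
```

drive_tool:
  moves:
    - [[0,0,0],[0,0,0],0.0]
    - [[0,0,0],[0,0,0],0.0]
    - [[0,0,0],[0,0,0],0.0]

```text
time: 43.25
eef_pos: [0.6463, -0.0117, 0.2347]
tcp_rot: [0.712, 0.702, 0.0, -0.0]
contact_force: [-1.8, -0.8, 2.0]
opening: 0.123
finger_force: 39.0
```

```bash
python3 - <<'E'
from arc import *
s=st();p=np.array(s["eef_pos"]);g=p+[0,0,.002];r=g-[.578,p[1],.057];a=np.arctan2(r[2],-r[0]);print("th",a-.273,"rad",np.hypot(r[0],r[2]))
th=a-.273
ths=np.concatenate([np.linspace(th,.2,19)[1:],[.15,.1,.06,.03,.01,0]])
til=[float(np.clip((.9-t)*.45,0,.4)) for t in ths]
plan(arc(ths,til,-.002,lat=p[1]),0.0,p3=4)
E
```

```text
t 43.25 p [ 0.6463 -0.0117  0.2347] F [-1.8 -0.8  2. ] op 0.123 ff 39.002586007118225
rot [[0.014, 1.0, 0.001], [1.0, -0.014, 0.001], [0.001, 0.001, -1.0]]
th 1.660963745447921 rad 0.19224075663153734
[[[0.001,-0.001,0.0],[-0.0002,-0.0157,-0.0018],0.0],[[0.0,0.0,0.0],[-0.0002,-0.0149,-0.0037],0.0],[[0.0,0.0,0.0],[-0.0003,-0.0151,-0.0024],0.0],[[0.0,0.0,0.0],[-0.0002,-0.0153,-0.0013],0.0],[[0.0,0.0,0.0],[-0.0002,-0.0153,0.0001],0.0]]
[[[0.0,0.0,0.0],[-0.0002,-0.0153,0.0013],0.0],[[0.0,0.0,0.0],[-0.0002,-0.0151,0.0025],0.0],[[0.0,0.0,0.0],[-0.0002,-0.0149,0.0037],0.0],[[0.0,0.0,0.0],[-0.0002,-0.0145,0.0049],0.0],[[0.022,0.0,0.0],[-0.0002,-0.0142,0.0061],0.0]]
[[[0.037,0.0,0.0],[-0.0002,-0.0134,0.0075],0.0],[[0.037,0.0,0.0],[-0.0002,-0.0125,0.0091],0.0],[[0.036,0.0,0.0],[-0.0002,-0.0113,0.0104],0.0],[[0.037,0.0,0.0],[-0.0001,-0.01,0.0117],0.0],[[0.036,0.0,0.0],[-0.0002,-0.0086,0.0127],0.0]]
[[[0.037,0.0,0.0],[-0.0001,-0.007,0.0137],0.0],[[0.036,0.0,0.0],[-0.0001,-0.0054,0.0144],0.0],[[0.037,0.0,0.0],[-0.0001,-0.0036,0.0149],0.0],[[0.022,0.0,0.0],[-0.0001,-0.0013,0.0093],0.0],[[0.023,0.0,0.0],[-0.0001,-0.0006,0.0095],0.0]]
[[[0.018,0.0,0.0],[0.0,0.0,0.0075],0.0],[[0.013,0.0,0.0],[0.0,0.0003,0.0057],0.0],[[0.009,0.0,0.0],[0.0,0.0004,0.0038],0.0],[[0.0,0.0,0.0],[0.0,0.0002,0.0018],0.0]]
```

drive_tool:
  moves:
    - [[0,0,0],[0,-0.0157,-0.0018],0.0]
    - [[0,0,0],[0,-0.0149,-0.0037],0.0]
    - [[0,0,0],[0,-0.0151,-0.0024],0.0]
    - [[0,0,0],[0,-0.0153,-0.0013],0.0]
    - [[0,0,0],[0,-0.0153,0.0001],0.0]

```text
time: 43.88
eef_pos: [0.5737, -0.0106, 0.2476]
tcp_rot: [0.712, 0.702, 0.006, 0.005]
contact_force: [3.4, 0.5, 15.1]
opening: 0.124
finger_force: 42.0
```

drive_tool:
  moves:
    - [[0,0,0],[0,-0.0153,0.0013],0.0]
    - [[0,0,0],[0,-0.0151,0.0025],0.0]
    - [[0,0,0],[0,-0.0149,0.0037],0.0]
    - [[0,0,0],[0,-0.0145,0.0049],0.0]
    - [[0.022,0,0],[0,-0.0142,0.0061],0.0]

```text
time: 44.5
eef_pos: [0.4969, -0.0094, 0.2262]
tcp_rot: [0.712, 0.702, -0.005, -0.006]
contact_force: [-0.0, 1.7, 9.9]
opening: 0.115
finger_force: 43.1
```

drive_tool:
  moves:
    - [[0.037,0,0],[0,-0.0134,0.0075],0.0]
    - [[0.037,0,0],[0,-0.0125,0.0091],0.0]
    - [[0.036,0,0],[0,-0.0113,0.0104],0.0]
    - [[0.037,0,0],[0,-0.01,0.0117],0.0]
    - [[0.036,0,0],[0,-0.0086,0.0127],0.0]

```text
time: 45.12
eef_pos: [0.435, -0.0085, 0.1774]
tcp_rot: [0.708, 0.698, -0.071, -0.073]
contact_force: [8.2, 1.5, -1.9]
opening: 0.122
finger_force: 42.4
```

drive_tool:
  moves:
    - [[0,0,0],[0,0,0],0.0]
    - [[0,0,0],[0,0,0],0.0]

```text
time: 45.38
eef_pos: [0.4334, -0.0085, 0.1758]
tcp_rot: [0.708, 0.698, -0.073, -0.075]
contact_force: [4.5, 0.0, -10.1]
opening: 0.121
finger_force: 41.3
```

```bash
python3 - <<'E'
from arc import *
s=st();M=Rn.from_quat(s["tcp_rot"]).as_matrix();p=np.array(s["eef_pos"]);print("tilt",np.arctan2(-M[0,2],-M[2,2]))
for off in(-.002,.0,.003):
    g=p+off*M[:,2];r=g-[.578,p[1],.057];a=np.arctan2(r[2],-r[0]);print(off,"th",a-.273,"rad",np.hypot(r[0],r[2]))
E
```

```text
t 45.38 p [ 0.4334 -0.0085  0.1758] F [  4.5   0.  -10.1] op 0.121 ff 41.30144119262695
rot [[0.014, 0.978, -0.208], [1.0, -0.013, 0.004], [0.001, -0.208, -0.978]]
tilt 0.20932894998131577
-0.002 th 0.4242442104169827 rad 0.18803166117352862
0.0 th 0.4148021412246342 rad 0.18710243919502786
0.003 th 0.40046403565830746 rad 0.18574027081085018
```

```bash
python3 - <<'E'
from arc import *
ths=np.array([.37,.32,.27,.22,.18,.14,.10,.07,.04,.02,0.0])
til=np.linspace(.21,.4,12)[1:]
plan(arc(ths,til,-.001,lat=-.0085),0.0,p3=4)
E
```

```text
[[[0.018,-0.001,0.0],[-0.0001,-0.0054,0.0077],0.0],[[0.017,0.0,0.0],[-0.0001,-0.0036,0.0088],0.0],[[0.017,0.0,0.0],[-0.0001,-0.0031,0.0089],0.0],[[0.018,0.0,0.0],[-0.0001,-0.0024,0.0092],0.0],[[0.017,0.0,0.0],[0.0,-0.0014,0.0074],0.0]]
[[[0.017,0.0,0.0],[-0.0001,-0.0011,0.0075],0.0],[[0.018,0.0,0.0],[0.0,-0.0006,0.0075],0.0],[[0.017,0.0,0.0],[0.0,-0.0002,0.0057],0.0],[[0.017,0.0,0.0],[-0.0001,0.0001,0.0056],0.0],[[0.017,0.0,0.0],[0.0,0.0002,0.0038],0.0]]
[[[0.018,0.0,0.0],[0.0,0.0004,0.0038],0.0]]
```

drive_tool:
  moves:
    - [[0.018,0,0],[0,-0.0045,0.0077],0.0]
    - [[0.017,0,0],[0,-0.0036,0.0088],0.0]
    - [[0.017,0,0],[0,-0.0031,0.0089],0.0]
    - [[0.018,0,0],[0,-0.0024,0.0092],0.0]
    - [[0.017,0,0],[0,-0.0014,0.0074],0.0]

```text
time: 46.0
eef_pos: [0.4117, -0.0083, 0.1424]
tcp_rot: [0.705, 0.695, -0.101, -0.103]
contact_force: [4.3, 1.1, 2.1]
opening: 0.124
finger_force: 42.0
```

drive_tool:
  moves:
    - [[0.017,0,0],[0,-0.0011,0.0075],0.0]
    - [[0.018,0,0],[0,-0.0006,0.0075],0.0]
    - [[0.017,0,0],[0,-0.0002,0.0057],0.0]
    - [[0,0,0],[0,0,0],0.0]

```text
time: 46.5
eef_pos: [0.4027, -0.0081, 0.1212]
tcp_rot: [0.701, 0.692, -0.12, -0.122]
contact_force: [5.2, 1.7, -2.1]
opening: 0.123
finger_force: 42.6
```

```bash
python3 - <<'E'
from arc import *
s=st();M=Rn.from_quat(s["tcp_rot"]).as_matrix();p=np.array(s["eef_pos"]);print("tilt",np.arctan2(-M[0,2],-M[2,2]))
for off in(-.002,.0,.003):
    g=p+off*M[:,2];r=g-[.578,p[1],.057];a=np.arctan2(r[2],-r[0]);print(off,"th",a-.273,"rad",np.hypot(r[0],r[2]))
E
```

```text
t 46.5 p [ 0.4027 -0.0081  0.1212] F [ 5.2  1.7 -2.1] op 0.123 ff 42.63438284397125
rot [[0.014, 0.941, -0.337], [1.0, -0.013, 0.006], [0.001, -0.337, -0.942]]
tilt 0.34363714764227254
-0.002 th 0.08873516795785147 rad 0.18675526994957795
0.0 th 0.0780262252966405 rad 0.18672978358580206
0.003 th 0.06196040097185551 rad 0.18673171512046108
```

Now the last few millimetres, gently, until the force rises.

drive_tool:
  moves:
    - [[0,0,0],[0,0,0.004],0.0]
    - [[0,0,0],[0,0,0.004],0.0]
    - [[0,0,0],[0,0,0.003],0.0]
    - [[0,0,0],[0,0,0],0.0]

```text
time: 47.0
eef_pos: [0.3993, -0.008, 0.1112]
tcp_rot: [0.702, 0.692, -0.119, -0.121]
contact_force: [7.6, 2.2, -0.8]
opening: 0.123
finger_force: 43.2
```

drive_tool:
  moves:
    - [[0,0,0],[0,0,0.0025],0.0]
    - [[0,0,0],[0,0,0],0.0]

```text
time: 47.25
eef_pos: [0.3987, -0.008, 0.1091]
tcp_rot: [0.702, 0.692, -0.119, -0.121]
contact_force: [5.7, 1.2, -0.2]
opening: 0.12
finger_force: 43.3
```

drive_tool:
  moves:
    - [[0,0,0],[0,0,0.002],0.0]
    - [[0,0,0],[0,0,0],0.0]

```text
time: 47.5
eef_pos: [0.3982, -0.008, 0.1074]
tcp_rot: [0.702, 0.692, -0.119, -0.121]
contact_force: [5.3, 3.0, 1.4]
opening: 0.124
finger_force: 43.3
```

drive_tool:
  moves:
    - [[0,0,0],[0,0,0.002],0.0]
    - [[0,0,0],[0,0,0],0.0]

```text
time: 47.75
eef_pos: [0.3979, -0.008, 0.1066]
tcp_rot: [0.702, 0.692, -0.119, -0.121]
contact_force: [5.6, 3.1, 6.2]
opening: 0.117
finger_force: 44.0
```

drive_tool:
  moves:
    - [[0,0,0],[0,0,0.002],0.0]
    - [[0,0,0],[0,0,0],0.0]

```text
time: 48.0
eef_pos: [0.3979, -0.0081, 0.1065]
tcp_rot: [0.702, 0.692, -0.119, -0.121]
contact_force: [5.0, 4.5, 14.4]
opening: 0.122
finger_force: 44.7
```

drive_tool:
  moves:
    - [[0,0,0],[0,0,0.001],0.0]
    - [[0,0,0],[0,0,0],0.0]

```text
time: 48.25
eef_pos: [0.3979, -0.0081, 0.1065]
tcp_rot: [0.702, 0.692, -0.119, -0.121]
contact_force: [3.9, 5.0, 19.4]
opening: 0.12
finger_force: 45.1
```

The stop is hard: z stays fixed while the force rises, so the lid is shut. I'll release and retreat.

drive_tool:
  moves:
    - [[0,0,0],[0,0,-0.001],0.0]
    - [[0,0,0],[0,0,0],0.04]
    - [[0,0,0],[0,0,0],0.04]
    - [[0,0,0],[0,0,0],0.04]
    - [[0,0,0],[0,0,-0.03],0.04]

```text
time: 48.88
eef_pos: [0.403, -0.0076, 0.1295]
tcp_rot: [0.701, 0.691, -0.122, -0.126]
contact_force: [0.3, -0.1, 1.1]
opening: 0.468
finger_force: 0.0
```

drive_tool:
  moves:
    - [[0,0,0],[0,0,-0.05],0.04]
    - [[0,0,0],[0,0,-0.05],0.04]
    - [[0,0,0],[0.05,0,0],0.04]
    - [[0,0,0],[0.055,0,0],0.04]
    - [[0,0,0],[0.055,0,0],0.04]

```text
time: 49.5
eef_pos: [0.4414, 0.1524, 0.2256]
tcp_rot: [0.702, 0.691, -0.12, -0.122]
contact_force: [0.5, -0.4, 0.0]
opening: 0.47
finger_force: 0.0
```

drive_tool:
  moves:
    - [[0,0,0],[0.055,0,0],0.04]
    - [[0,0,0],[0.055,0,0],0.04]
    - [[0,0,0],[0.055,0,0],0.04]
    - [[0,0,0],[0,0,0],0.04]
    - [[0,0,0],[0,0,0],0.04]

```text
time: 50.12
eef_pos: [0.4438, 0.3157, 0.2254]
tcp_rot: [0.701, 0.692, -0.121, -0.122]
contact_force: [-0.1, 0.1, 0.5]
opening: 0.47
finger_force: 0.0
```

```bash
python3 - <<'E'
from h import *
import pickle
a0,b0=pickle.load(open("c0.pkl","rb"));st()
for n,o,box in(("top",b0,(240,270,330,295)),("scene",a0,(185,195,345,320))):
    c=cam(n,"end_%s.png"%n);x0,y0,x1,y1=box
    A=cv2.cvtColor(o["image"],cv2.COLOR_RGB2GRAY)[y0:y1,x0:x1].astype(np.float32);B=cv2.cvtColor(c["image"],cv2.COLOR_RGB2GRAY)[y0:y1,x0:x1].astype(np.float32)
    print(n,"phase shift",cv2.phaseCorrelate(A,B,cv2.createHanningWindow(A.shape[::-1],cv2.CV_32F)),"meandiff",np.abs(A-B).mean())
c=dict(b0)
for th in(0,.04,.08):
    a=.273+th;P=[.578-.189*np.cos(a),-.01,.057+.189*np.sin(a)];print(th,proj(b0,P),proj(a0,P))
E
```

```text
t 50.12 p [0.4438 0.3157 0.2254] F [-0.1  0.1  0.5] op 0.47 ff 0.0
rot [[0.013, 0.941, -0.338], [1.0, -0.013, 0.004], [-0.001, -0.338, -0.941]]
top phase shift ((-0.7042174936193177, 1.1751280547799272), 0.43854935624864366) meandiff 12.813975
scene phase shift ((0.06012603993278276, 1.2780108118821758), 0.3616568588256836) meandiff 8.499242
0 (np.float64(283.99083795890994), np.float64(283.4904573761532)) (np.float64(236.21214678509702), np.float64(259.64357225085786))
0.04 (np.float64(283.9884256885896), np.float64(282.72236560176856)) (np.float64(236.6424480600559), np.float64(257.23565623561535))
0.08 (np.float64(283.98684999573754), np.float64(281.8268184403604)) (np.float64(237.15423981971003), np.float64(254.75348145439685))
```

```bash
python3 -c "
from plant import ctrl
print(ctrl.sign_off())"
```

```text
the job is handed in; nothing more can be done
None
```

I handed the job in at about 50 s: the hinge check held at about 0.8 rad, the lid was opened to about 1.66 rad, all four pieces were seated, and the lid was lowered gently onto its stop; sign-off returned no verdict, so the result isn't confirmed.

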